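# Stack the full fittings bins in the red case

### The job

Pack the fittings case: let its front flap down, take the plywood cover off the bin inside, and stack on that bin every full blue bin from the bench, each turned half a turn to the one below it so that it sits on the ledges instead of nesting on the fittings. Then lay the cover in the top bin's rim and push the flap fully shut again. Two or three bins are about, in any order; keep them level so nothing spills, and do not knock the glue bottle over.

Things in the scene. Friction and masses are not known exactly. Their poses are not given: they have to be found in the camera images.
- case: Open-topped red case, 145 deep x 200 wide x 165 mm high, fixed. Origin: centre of its underside; x points from its front (flap side) to its back, y along its width. The bay inside is 125 mm deep (case x -65 to +60 mm) and 180 mm wide; its floor is 18 mm above the bench. Walls 10 mm thick. Grey foam blocks, 38 mm deep and up to 135 mm high, fill the two back corners of the bay, leaving a hand gap 100 mm wide in the middle of the back.
- case_bay (a point): The point of the bay's floor where the stack stands (18 mm up, 18 mm in front of the case's centre); axes as case. From a bin's long side there are then 14 mm to the shut flap, too little for fingers, and 45 mm to the back wall.
- flap (a joint): The case's front flap, red panel 178 wide x 125 high x 10 mm, hinged along its bottom edge (rad): 0 upright and shut, 1.3 fully down, leaning out over the bench on its stop. The hinge is stiff (0.1 N m): the flap stays where it is left up to about 0.3 rad, beyond that it sinks open slowly by its own weight (0.4 kg).
- flap_handle (a point): Middle of the flap's handle: black round bar, 12 mm thick, 110 mm long, parallel to the hinge, standing 40 mm clear of the flap's top edge and 165 mm from the hinge; it can be held from above, but with three bins stacked the top bin stands level with the shut flap's bar, 19 mm behind it: push the last part from outside. Axes turn with the flap; y along the bar.
- flap_hinge (a point): Middle of the flap's hinge line, 18 mm above the bench. Axes turn with the flap: z up the panel, y along the hinge, x into the case when shut.
- base_bin: Blue stack-nest bin of steel discs, 144 x 66 x 44 mm, standing loose in the case, long side to the flap; always there, it stays. Its upper 21 mm is an upright rim band, 66 mm wide outside (hold it by this, across the 66 mm); the body below is inset 6 mm. Parts reach 26 mm above the underside. Origin: centre of its underside; x along its length towards its yellow end, z up.
- base_ledges (a point): Centre of the base bin, level with its ledges, 40 mm above the underside; axes as the bin. The ledges are tops of columns inside the rim: two in the corners of the yellow end, one mid blue end. A bin turned (yellow over blue end) rests on them, 4 mm inside the rim, with 3 mm play all round; one set the same way round slips past them on to the parts, 26 mm up. All bins are alike.
- bin_a: Blue stack-nest bin full of wooden dowels, 0.3 kg, the parts do not come out; may be absent. Shape as base_bin. Origin: centre of its underside; x along its length towards its yellow end, z up.
- bin_b: Blue stack-nest bin full of brass hinges, 0.4 kg, the parts do not come out; may be absent. Shape as base_bin. Origin: centre of its underside; x along its length towards its yellow end, z up.
- bin_c: Blue stack-nest bin full of black knobs, 0.3 kg, the parts do not come out; may be absent. Shape as base_bin. Origin: centre of its underside; x along its length towards its yellow end, z up.
- cover: Plywood cover, 128 x 50 x 6 mm, with a dark wooden knob on its middle (20 mm thick, from 30 mm above the underside on 26 mm, top at 42 mm), 0.12 kg. It lies inside the rim of a bin, on the ledge columns, its underside 40 mm above the bin's, either way round; at the start in base_bin. The bench has free room for it beside the bins. Origin: centre of its underside; x along its length.
- glue: White glue bottle with a red collar, 60 mm across, 176 mm high, standing on the bench. Origin: centre of its underside.
Mind the look-alikes: they are no part of the job. What is shaped like the bin_b but green is not meant.

How it is judged:
By the outcome, as a careful person would: the job done as asked, in the order asked, and still so for the second after the job is handed in, with the robot touching nothing.
Of bin_a, bin_b, bin_c only 2 to 3 are there at a start; the rules pass over those that are not, and their reading is None.
At some moment in a run one of bin_a, bin_b, bin_c, cover may be knocked a few centimetres aside while the robot is not near it.
It also fails if it takes over 210 s, if anything falls off the work surface, if the arm or the gripper's body presses on something with over 40 N, if the wrist force passes 120 N, or if a joint passes its speed limit or range.

### The arm

A 7-joint arm with a two-finger parallel gripper is mounted at the origin on the work surface. World frame = base frame: x ahead of the robot, y to its left, z up, the work surface at z = 0. Lengths are in m, angles in rad, forces in N, time in s.
With the tool pointing down it reaches from about 0.425 to 1.025 m from the base axis. Payload 9.4 kg.
Tool frame: the origin (TCP) lies at the very end of the fingers, on their centre line; the grasp point (between the pads) lies 19 mm behind it; z points along the fingers, y is the line along which they close (so a half turn about z gives the same grasp; the last joint's range is limited). The gripper opens to 93 mm and grips with 3 to 60 N. Pads are 15 mm wide; open, the fingers measure 128 mm over their backs; the gripper's body (75 mm by 188 mm) begins 65 mm behind the grasp point.
Start: joints at [1.039, 0.599, -0.003, 1.599, 0.002, 0.943, -0.08], TCP at [0.318, -0.651, 0.219] pointing down, gripper open.
Joint ranges: [-2.57, 2.57], [-0.35, 1.97], [-1.29, 1.29], [0.11, 2.56], [-1.05, 4.19], [0.11, 1.86], [-2.63, 2.63]. Speed limits (rad/s): [2.22, 2.22, 3.01, 3.01, 3.14, 3.14, 3.14].

### API

Orientations are given as a unit quaternion [w, x, y, z].
In Python, from rig import readout, cams, ticket gives the robot as it stands. The module is installed in compiled form; this text tells all that it offers.
- The arm moves only by the shell command python3 -m jog 'ROWS'. ROWS is JSON, a list of rows, each an object with "jaw": the gripper's target within -1 to 1 (shut at 1, half-way at 0, fully open at -1); "delta_pos": the shift along the tool's x, y, z each as a share of 30 mm, from -1 to 1, a list of three; "rotation": the turn, a rotation vector about the tool's x, y, z each as a share of 8 degrees, from -1 to 1, a list of three. In form: [{"jaw": jaw, "delta_pos": [tx, ty, tz], "rotation": [ax, ay, az]}, ...]. A call has exactly 5 rows; each row shifts and turns the commanded pose from where the row before left it, along the tool's axes as they then stand; what a row does not reach is not made up. A row lasts 1/10 s, in which the tool goes at most 50 mm and 8.59 degrees, less where a joint would pass 70% of its speed; a pose out of reach is approached as far as the arm can. A call with a number of a shift or a turn outside -1 to 1 is refused whole. A call with a gripper value outside its range is refused whole. The fingers move at their own pace and stop on an object; the grip force is fixed at half the most. Time passes only in rows, so rows that do not move let the fingers close, or fill a call up. It gives the time, the measured TCP pose, the force, the opening and the grip force at its end, in the units of the state.
- readout.read_state(): the state, without advancing time (a new reading comes with each control period).
- cams.grab_frame(name): name is "side" or "top" or "wrist"; returns a dict with "frame" (420x560x3 uint8, blue, green, red), "K" (3x3 intrinsics, pixels), "k1" (the pictures are not rectified: a ray, as slopes to the right and down, at radius r is drawn at 1 + k1 r^2 times it, then the intrinsics apply), "eye" and "orientation" of the camera in the world. Camera axes: x right, y up, looking along -z (the intrinsics and any distortion apply to the point x, -y, -z); pixel columns grow to the right and rows downward; lengths in m; the calibration is good to about 2 mm. A picture is of the moment at which its call begins. There is no depth.
- ticket.finish_job(): hands the job in; it is judged then, once.
Trained networks look in a picture, given as the dict that the camera call returned (one of the last four; its "shot" number tells which), for a name from the list of things; names that differ only in an ending like _2 or _b are one class to them, and where a whole thing is asked for, a point or a joint stands for the part that bears it (a point fixed in the world has none). Each returns a list of dicts, best first, with "score" (0 to 1); they miss things now and then, are a little off and sometimes report something else, mostly with a low value. They report only what shows in the picture. A call takes as long as a camera call. They do not tell look-alikes from the thing itself.
- cams.boxes_of(picture, thing): "position" ([x, y, z] in m, in world coordinates, good to about 4 mm: the middle of the surface that is visible of it).
The state is a dict: "time": time; "q": joint angles; "qvel": joint speeds; "joint_torque": joint torques, N m; "eef_pos": TCP position; "tcp_rot": TCP orientation; "contact_force": force on the tool from outside, world axes, zero at the start; "torque": the same for the moment, N m; "width": finger opening in m; "gripper_force": force on a finger pad.
Only numpy, scipy, OpenCV 4.12 (cv2) and the standard library are available. Lean on these libraries where they do the work, as an engineer would, in place of code of your own. Each camera call takes 0.05 s, during which the arm holds its last target. There are 200 camera calls.

## Working session

There is one attempt and no reset: what is moved stays moved. The work goes in short steps, Python scripts to look and compute and a shell command to move; the robot and the scene stay as the last step left them, time stands still between calls to the robot, and variables do not carry over. Pictures are saved under pics/ and viewed, at most 14 in all, crops included, and the job is handed in when it is done.

```bash
mkdir -p pics
cat > h.py <<'E'
import numpy as np, cv2
from scipy.spatial.transform import Rotation as R
from rig import readout, cams
def rot(q): return R.from_quat([q[1],q[2],q[3],q[0]]).as_matrix()
def proj(p,P):
    c=(np.atleast_2d(P)-p["eye"])@rot(p["orientation"]); s=np.c_[c[:,0],-c[:,1]]/(-c[:,2:3])
    s=s*(1+p["k1"]*(s**2).sum(1,keepdims=True)); K=np.array(p["K"]); return s@K[:2,:2].T+K[:2,2]
def ray(p,uv):
    K=np.array(p["K"]); d=(np.array(uv,float)-K[:2,2])/[K[0,0],K[1,1]]; s=d.copy()
    for _ in range(20): s=d/(1+p["k1"]*(s@s))
    return rot(p["orientation"])@np.array([s[0],-s[1],-1])
def onz(p,uv,z):
    d=ray(p,uv); e=np.array(p["eye"]); return e+d*(z-e[2])/d[2]
def st():
    s=readout.read_state(); print(s["time"],np.round(s["eef_pos"],4),"rot\n",np.round(rot(s["tcp_rot"]),3),"w",s["width"],"F",np.round(s["contact_force"],1)); return s
def go(target,yaw=None):
    """print the delta in tool axes, units of 30 mm"""
    s=readout.read_state(); M=rot(s["tcp_rot"]); d=M.T@(np.array(target)-s["eef_pos"]); print("delta units",np.round(d/.03,2))
E
python3 - <<'E'
from h import *
st()
for n in ["top","side","wrist"]:
    p=cams.grab_frame(n); cv2.imwrite(f"pics/{n}0.png",p["frame"]); print(n,np.round(p["eye"],3),p["K"][0][0],p["k1"])
    if n!="wrist":
        for t in ["case","flap_handle","base_bin","bin_a","bin_b","bin_c","cover","glue","flap"]:
            print(t,[(np.round(b["position"],3).tolist(),round(b["score"],2)) for b in cams.boxes_of(p,t)])
E
```

```text
0.0 [ 0.3182 -0.6509  0.2177] rot
 [[ 0.898  0.439 -0.001]
 [ 0.439 -0.898  0.001]
 [-0.    -0.002 -1.   ]] w 0.09282071445004532 F [ 0.4 -0.2 -0.3]
top [ 0.318 -0.08   1.571] 511.94727412081 -0.08851944703687453
case [([0.518, 0.357, 0.13], 0.61)]
flap_handle [([0.524, 0.269, 0.126], 0.84), ([0.507, 0.34, 0.06], 0.19)]
base_bin [([0.504, 0.34, 0.059], 0.72)]
bin_a [([0.564, -0.251, 0.026], 0.85), ([0.438, -0.093, 0.024], 0.67), ([0.396, -0.502, 0.028], 0.56)]
bin_b [([0.564, -0.251, 0.026], 0.85), ([0.438, -0.093, 0.024], 0.67), ([0.396, -0.502, 0.028], 0.56)]
bin_c [([0.564, -0.251, 0.026], 0.85), ([0.438, -0.093, 0.024], 0.67), ([0.396, -0.502, 0.028], 0.56)]
cover []
glue [([0.736, -0.181, 0.099], 0.58)]
flap [([0.523, 0.267, 0.123], 0.89)]
side [-0.163  0.618  0.88 ] 522.7544665160153 -0.049739679573445016
case [([0.486, 0.347, 0.117], 0.94)]
flap_handle [([0.534, 0.278, 0.126], 0.79)]
base_bin [([0.567, 0.327, 0.059], 0.77)]
bin_a [([0.434, -0.097, 0.031], 0.95), ([0.563, -0.248, 0.03], 0.9), ([0.4, -0.496, 0.025], 0.89), ([0.22, -0.39, 0.033], 0.59), ([0.531, 0.32, 0.064], 0.46)]
bin_b [([0.434, -0.097, 0.031], 0.95), ([0.563, -0.248, 0.03], 0.9), ([0.4, -0.496, 0.025], 0.89), ([0.22, -0.39, 0.033], 0.59), ([0.531, 0.32, 0.064], 0.46)]
bin_c [([0.434, -0.097, 0.031], 0.95), ([0.563, -0.248, 0.03], 0.9), ([0.4, -0.496, 0.025], 0.89), ([0.22, -0.39, 0.033], 0.59), ([0.531, 0.32, 0.064], 0.46)]
cover [([0.528, 0.318, 0.064], 0.94), ([0.484, 0.347, 0.116], 0.7)]
glue [([0.731, -0.175, 0.075], 0.68)]
flap [([0.534, 0.278, 0.126], 0.62), ([0.486, 0.346, 0.115], 0.35)]
wrist [ 0.387 -0.618  0.383] 293.557722711015 -0.05900120404516573
```

View pics/top0.png

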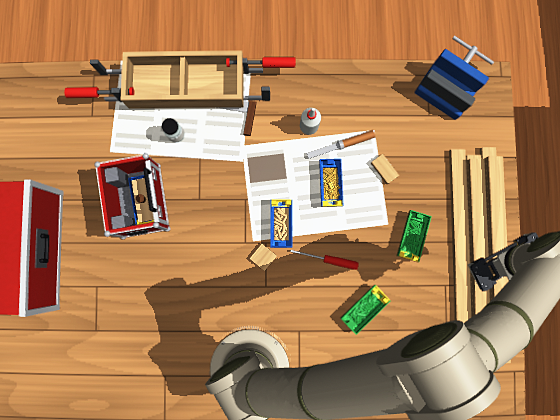

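View pics/side0.png

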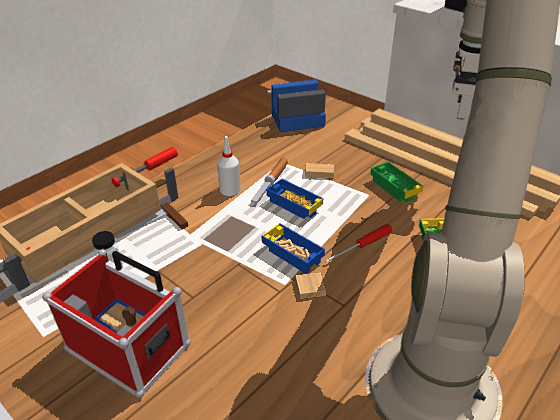

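The top view shows two full blue bins, dowels at (281,223) and hinges at (331,183). Two green look-alikes sit at (412,236) and (366,309). The case is at (133,197), its flap facing image-right (-y), and the glue is at (310,122). Next I'll zoom in for precise poses.

Run:
```python
import cv2,numpy as np
f=cv2.imread("pics/top0.png")
a=cv2.resize(f[145:249,85:185],None,fx=5,fy=5,interpolation=cv2.INTER_CUBIC)
b=cv2.resize(f[145:261,260:352],None,fx=3,fy=5,interpolation=cv2.INTER_CUBIC)[:520]
cv2.imwrite("pics/z1.png",np.hstack([a,b]))
```

```text
(no output)
```

View pics/z1.png

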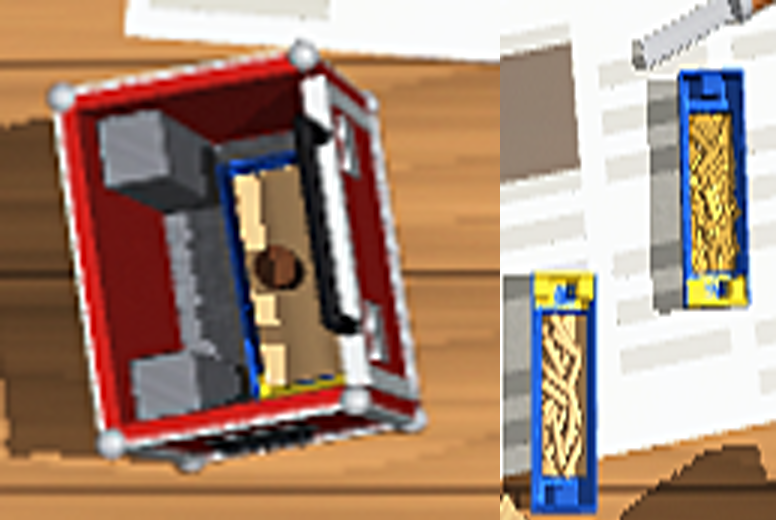

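```bash
cat >> h.py <<'E'
from scipy.optimize import least_squares
def fitrect(p,uv,half,z,g):
    """uv pixels ordered for body points (+x+y),(+x-y),(-x-y),(-x+y) -> x,y,yaw"""
    L=np.array([[1,1],[1,-1],[-1,-1],[-1,1]])*half
    def w(v):
        c,s=np.cos(v[2]),np.sin(v[2]); return np.c_[L@np.array([[c,s],[-s,c]])+v[:2],np.full(4,z)]
    r=least_squares(lambda v:(proj(p,w(v))-uv).ravel(),g); print("fit",np.round(r.x,4),"res px",np.round(r.fun,1)); return r.x
E
python3 - <<'E'
from h import *
p=cams.grab_frame("top")
a=lambda L:np.array(L)/5.+[85,145]
b=lambda L:np.array(L)/[3.,5]+[260,145]
# case x axis: front->back = image left = +y world; case y (left of x) = -x world = image down
c=fitrect(p,a([(112,443),(62,97),(303,55),(358,400)]),[.0725,.1],.165,[.51,.34,1.7])
R2=lambda t:np.array([[np.cos(t),-np.sin(t)],[np.sin(t),np.cos(t)]])
print("bay",c[:2]+R2(c[2])@[-.018,0],"hinge",c[:2]+R2(c[2])@[-.0725,0],"handle0",c[:2]+R2(c[2])@[-.0675,0])
# bin a: yellow +x = image up; body y left = image left
fitrect(p,b([(535,272),(596,272),(594,512),(533,512)]),[.072,.033],.044,[.44,-.09,0])
# bin b: yellow image down
fitrect(p,b([(749,307),(684,307),(679,70),(745,68)]),[.072,.033],.044,[.56,-.25,np.pi])
q=proj(p,[[.4,.34,.165]]);print(q)
for n in ["top","side"]:
    for k in ["base_bin","cover"]:
        pp=cams.grab_frame(n); print(n,k,[np.round(x["position"],3) for x in cams.boxes_of(pp,k)][:2])
h=np.array([[272,267]]); print("knob",onz(p,a(h)[0],.018+.04+.042), "bar ends",onz(p,a([(308,125)])[0],.183),onz(p,a([(345,330)])[0],.183))
E
```

```text
fit [0.5092 0.3348 1.746 ] res px [-1.1  0.7 -1.  -0.1  1.1 -0.9  0.9  0.1]
bay [0.51238184 0.3170692 ] hinge [0.52188045 0.26340332] handle0 [0.52100902 0.2683268 ]
fit [ 0.4353 -0.6032 -0.0409] res px [-0.6 -0.1  0.2  0.8  0.7  0.  -0.3 -0.7]
fit [ 0.5607 -0.7658  3.1291] res px [-0.4 -0.6  0.6 -0.8  0.6  0.3 -0.9  1.1]
[[123.69069244 233.65028909]]
top base_bin [array([0.5  , 0.341, 0.056])]
top cover [array([0.502, 0.322, 0.069])]
side base_bin [array([0.483, 0.348, 0.114]), array([0.568, 0.327, 0.062])]
side cover [array([0.528, 0.321, 0.064])]
knob [0.50635757 0.315816   0.1       ] bar ends [0.574675   0.27549148 0.183     ] [0.46086988 0.25229176 0.183     ]
```

```bash
python3 -m jog '[{"jaw":-1,"delta_pos":[0,0,-1],"rotation":[0,0,1]},{"jaw":-1,"delta_pos":[0,0,-1],"rotation":[0,0,1]},{"jaw":-1,"delta_pos":[0,0,-1],"rotation":[0,0,0]},{"jaw":-1,"delta_pos":[0,0,0],"rotation":[0,0,0]},{"jaw":-1,"delta_pos":[0,0,0],"rotation":[0,0,0]}]'
python3 - <<'E'
from h import *
p=cams.grab_frame("top")
st(); go([.52,.265,.31])
b=lambda L:(np.array(L)-[500,0])/[3.,5]+[260,145]
fitrect(p,b([(535,272),(596,272),(594,512),(533,512)]),[.072,.033],.044,[.44,-.09,0])
fitrect(p,b([(749,307),(684,307),(679,70),(745,68)]),[.072,.033],.044,[.56,-.25,np.pi])
E
```

```text
time: 2.0
eef_pos: [0.3186, -0.6514, 0.3093]
tcp_rot: [0.001, 0.996, 0.088, 0.0]
contact_force: [-0.2, -0.3, -0.6]
width: 0.0928
gripper_force: 0.0
2.05 [ 0.3184 -0.6509  0.3081] rot
 [[ 0.985  0.175 -0.   ]
 [ 0.175 -0.985  0.001]
 [-0.    -0.001 -1.   ]] w 0.09266575500912051 F [-0.2 -0.2 -0.5]
delta units [ 11.96 -28.88  -0.05]
fit [ 0.4371 -0.0979 -0.0153] res px [-0.9 -0.1  0.8  0.1  1.   0.1 -0.9 -0.1]
fit [ 0.5604 -0.2492  3.157 ] res px [ 0.1 -0.4 -0.1 -0.1  0.2  0.2 -0.1  0.3]
```

```bash
python3 -m jog '[{"jaw":-1,"delta_pos":[1,-0.9,0],"rotation":[0,0,0]},{"jaw":-1,"delta_pos":[1,-0.9,0],"rotation":[0,0,0]},{"jaw":-1,"delta_pos":[1,-0.9,0],"rotation":[0,0,0]},{"jaw":-1,"delta_pos":[1,-0.9,0],"rotation":[0,0,0]},{"jaw":-1,"delta_pos":[1,-0.9,0],"rotation":[0,0,0]}]' | head -2
python3 -m jog '[{"jaw":-1,"delta_pos":[0.5,-1,0],"rotation":[0,0,0]},{"jaw":-1,"delta_pos":[0.5,-1,0],"rotation":[0,0,0]},{"jaw":-1,"delta_pos":[0.5,-1,0],"rotation":[0,0,0]},{"jaw":-1,"delta_pos":[0.5,-1,0],"rotation":[0,0,0]},{"jaw":-1,"delta_pos":[0.5,-1,0],"rotation":[0,0,0]}]' | head -2
python3 -m jog '[{"jaw":-1,"delta_pos":[0.3,-1,0],"rotation":[0,0,0]},{"jaw":-1,"delta_pos":[0.3,-1,0],"rotation":[0,0,0]},{"jaw":-1,"delta_pos":[0.3,-1,0],"rotation":[0,0,0]},{"jaw":-1,"delta_pos":[0.3,-1,0],"rotation":[0,0,0]},{"jaw":-1,"delta_pos":[0.3,-1,0],"rotation":[0,0,0]}]' | head -2
python3 -m jog '[{"jaw":-1,"delta_pos":[0.3,-1,0],"rotation":[0,0,0]},{"jaw":-1,"delta_pos":[0.3,-1,0],"rotation":[0,0,0]},{"jaw":-1,"delta_pos":[0.3,-1,0],"rotation":[0,0,0]},{"jaw":-1,"delta_pos":[0.3,-1,0],"rotation":[0,0,0]},{"jaw":-1,"delta_pos":[0.3,-1,0],"rotation":[0,0,0]}]' | head -2
python3 -m jog '[{"jaw":-1,"delta_pos":[0.3,-1,0],"rotation":[0,0,0]},{"jaw":-1,"delta_pos":[0.3,-1,0],"rotation":[0,0,0]},{"jaw":-1,"delta_pos":[0.3,-1,0],"rotation":[0,0,0]},{"jaw":-1,"delta_pos":[0,0,0],"rotation":[0,0,0]},{"jaw":-1,"delta_pos":[0,0,0],"rotation":[0,0,0]}]' | head -2
python3 - <<'E'
from h import *
p=cams.grab_frame("wrist"); cv2.imwrite("pics/w1.png",p["frame"]); st(); go([.52,.265,.31])
for z in (.12,.183): print(proj(p,[[.52,.265,z]]).round())
print(proj(p,[[.52+.055*.985,.265+.055*.174,.183],[.52-.055*.985,.265-.055*.174,.183]]).round())
print("eye",p["eye"])
p=cams.grab_frame("top"); cv2.imwrite("pics/top1.png",p["frame"])
for b in cams.boxes_of(p,"bin_a"): print(np.round(b["position"],3),b["score"])
E
```

```text
time: 2.55
eef_pos: [0.4429, -0.4904, 0.3071]
time: 3.05
eef_pos: [0.4899, -0.3297, 0.3072]
time: 3.55
eef_pos: [0.5077, -0.1744, 0.3074]
time: 4.05
eef_pos: [0.5258, -0.0191, 0.3074]
time: 4.55
eef_pos: [0.5367, 0.0734, 0.3075]
4.6 [0.5368 0.0724 0.3077] rot
 [[ 0.985  0.175 -0.002]
 [ 0.175 -0.985 -0.001]
 [-0.002  0.    -1.   ]] w 0.09275188899394343 F [-1.3 -0.1 -0.4]
delta units [ 0.57 -6.42 -0.08]
[[124. 177.]]
[[ 94. 188.]]
[[ 85. 133.]
 [102. 238.]]
eye [0.61243081 0.08697726 0.47199179]
[ 0.436 -0.096  0.02 ] 0.94
[ 0.561 -0.251  0.026] 0.86
[ 0.396 -0.502  0.027] 0.85
[ 0.175 -0.349  0.024] 0.6
```

View pics/w1.png

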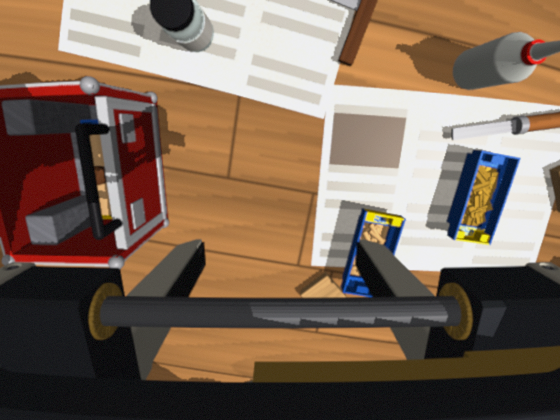

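The wrist picture shows the bar spanning (88,127) to (104,232), which agrees with the predicted place. I'll go there and grip it.

```bash
python3 -m jog '[{"jaw":-1,"delta_pos":[0.2,-1,0],"rotation":[0,0,0]},{"jaw":-1,"delta_pos":[0.2,-1,0],"rotation":[0,0,0]},{"jaw":-1,"delta_pos":[0.15,-1,0],"rotation":[0,0,0]},{"jaw":-1,"delta_pos":[0,-1,0],"rotation":[0,0,0]},{"jaw":-1,"delta_pos":[0,-1,0],"rotation":[0,0,0]}]' | head -2
python3 -m jog '[{"jaw":-1,"delta_pos":[0,-1,0],"rotation":[0,0,0]},{"jaw":-1,"delta_pos":[0,-0.4,0],"rotation":[0,0,0]},{"jaw":-1,"delta_pos":[0,0,1],"rotation":[0,0,0]},{"jaw":-1,"delta_pos":[0,0,1],"rotation":[0,0,0]},{"jaw":-1,"delta_pos":[0,0,0],"rotation":[0,0,0]}]' | head -2
python3 - <<'E'
from h import *
go([.52,.265,.164])
E
```

```text
time: 5.2
eef_pos: [0.5274, 0.2234, 0.3084]
time: 5.7
eef_pos: [0.5187, 0.2623, 0.2453]
delta units [ 0.07 -0.09  2.71]
```

```bash
python3 -m jog '[{"jaw":-1,"delta_pos":[0,-0.1,0.9],"rotation":[0,0,0]},{"jaw":-1,"delta_pos":[0,0,0.9],"rotation":[0,0,0]},{"jaw":-1,"delta_pos":[0,0,0.9],"rotation":[0,0,0]},{"jaw":1,"delta_pos":[0,0,0],"rotation":[0,0,0]},{"jaw":1,"delta_pos":[0,0,0],"rotation":[0,0,0]}]'
python3 -m jog '[{"jaw":1,"delta_pos":[0,0,0],"rotation":[0,0,0]},{"jaw":1,"delta_pos":[0,0,0],"rotation":[0,0,0]},{"jaw":1,"delta_pos":[0,0,0],"rotation":[0,0,0]},{"jaw":1,"delta_pos":[0,0,0],"rotation":[0,0,0]},{"jaw":1,"delta_pos":[0,0,0],"rotation":[0,0,0]}]'
```

```text
time: 6.2
eef_pos: [0.5203, 0.2674, 0.1687]
tcp_rot: [0.0, 0.996, 0.087, 0.0]
contact_force: [-0.1, 0.3, 0.7]
width: 0.0812
gripper_force: 0.0
time: 6.7
eef_pos: [0.5196, 0.268, 0.1679]
tcp_rot: [-0.0, 0.996, 0.088, 0.0]
contact_force: [-0.4, 0.7, 0.1]
width: 0.0413
gripper_force: 0.0
```

```bash
python3 -m jog '[{"jaw":1,"delta_pos":[0,0,0],"rotation":[0,0,0]},{"jaw":1,"delta_pos":[0,0,0],"rotation":[0,0,0]},{"jaw":1,"delta_pos":[0,0,0],"rotation":[0,0,0]},{"jaw":1,"delta_pos":[0,0,0],"rotation":[0,0,0]},{"jaw":1,"delta_pos":[0,0,0],"rotation":[0,0,0]}]' | tail -3
python3 -m jog '[{"jaw":1,"delta_pos":[0,0.71,0.05],"rotation":[0,0,0]},{"jaw":1,"delta_pos":[0,0.70,0.14],"rotation":[0,0,0]},{"jaw":1,"delta_pos":[0,0.68,0.23],"rotation":[0,0,0]},{"jaw":1,"delta_pos":[0,0.64,0.31],"rotation":[0,0,0]},{"jaw":1,"delta_pos":[0,0.6,0.4],"rotation":[0,0,0]}]'
```

```text
contact_force: [0.7, 0.2, -0.4]
width: 0.0114
gripper_force: 30.0
time: 7.7
eef_pos: [0.5365, 0.1692, 0.1334]
tcp_rot: [-0.0, 0.996, 0.088, -0.0]
contact_force: [-2.9, 3.5, -3.6]
width: 0.0114
gripper_force: 30.0
```

```bash
python3 -m jog '[{"jaw":1,"delta_pos":[0,0.54,0.47],"rotation":[0,0,0]},{"jaw":1,"delta_pos":[0,0.48,0.53],"rotation":[0,0,0]},{"jaw":1,"delta_pos":[0,0.4,0.59],"rotation":[0,0,0]},{"jaw":1,"delta_pos":[0,0.32,0.64],"rotation":[0,0,0]},{"jaw":1,"delta_pos":[0,0.2,0.56],"rotation":[0,0,0]}]'
python3 -m jog '[{"jaw":1,"delta_pos":[0,0.04,0.12],"rotation":[0,0,0]},{"jaw":1,"delta_pos":[0,0,0],"rotation":[0,0,0]},{"jaw":1,"delta_pos":[0,0,0],"rotation":[0,0,0]},{"jaw":1,"delta_pos":[0,0,0],"rotation":[0,0,0]},{"jaw":1,"delta_pos":[0,0,0],"rotation":[0,0,0]}]'
```

```text
time: 8.2
eef_pos: [0.5465, 0.1123, 0.0487]
tcp_rot: [-0.001, 0.996, 0.088, -0.001]
contact_force: [-10.8, 21.3, 49.4]
width: 0.011
gripper_force: 30.0
time: 8.7
eef_pos: [0.5471, 0.1126, 0.0458]
tcp_rot: [-0.001, 0.996, 0.089, -0.0]
contact_force: [-1.4, 6.4, -1.9]
width: 0.011
gripper_force: 30.0
```

```bash
python3 -m jog '[{"jaw":0.5,"delta_pos":[0,0,0],"rotation":[0,0,0]},{"jaw":0.5,"delta_pos":[0,0,0],"rotation":[0,0,0]},{"jaw":0.5,"delta_pos":[0,0,-1],"rotation":[0,0,0]},{"jaw":0.5,"delta_pos":[0,0,-1],"rotation":[0,0,0]},{"jaw":0,"delta_pos":[0,0,-1],"rotation":[0,0,0]}]'
python3 -m jog '[{"jaw":0,"delta_pos":[0,0,-1],"rotation":[0,0,0]},{"jaw":0,"delta_pos":[0,0,-1],"rotation":[0,0,0]},{"jaw":0,"delta_pos":[0,0,-1],"rotation":[0,0,0]},{"jaw":0,"delta_pos":[0,0,-1],"rotation":[0,0,0]},{"jaw":0,"delta_pos":[0,0,0],"rotation":[0,0,0]}]' |head -2
python3 - <<'E'
from h import *
p=cams.grab_frame("wrist"); q=cams.grab_frame("top"); s=cams.grab_frame("side")
for k in ("cover","base_bin","flap_handle"):
    for n,x in (("w",p),("t",q),("s",s)): print(k,n,[(np.round(b["position"],3).tolist(),round(b["score"],2)) for b in cams.boxes_of(x,k)][:2])
cv2.imwrite("pics/w2.png",np.vstack([p["frame"][:330,:],cv2.resize(q["frame"][145:249,85:225],None,fx=4,fy=2.5)[:260,:560]]))
go([.506,.316,.25])
E
```

```text
time: 9.2
eef_pos: [0.5473, 0.1103, 0.1371]
tcp_rot: [0.0, 0.996, 0.087, -0.0]
contact_force: [0.9, -0.4, 0.5]
width: 0.0278
gripper_force: 0.0
time: 9.7
eef_pos: [0.5494, 0.1109, 0.2602]
cover w [([0.513, 0.314, 0.064], 0.81)]
cover t [([0.508, 0.316, 0.061], 0.94)]
cover s [([0.53, 0.322, 0.067], 0.8)]
base_bin w [([0.52, 0.296, 0.056], 0.83), ([0.545, 0.198, 0.047], 0.36)]
base_bin t [([0.511, 0.307, 0.055], 0.74)]
base_bin s [([0.568, 0.328, 0.061], 0.82)]
flap_handle w [([0.547, 0.197, 0.043], 0.59)]
flap_handle t [([0.478, 0.258, 0.027], 0.75)]
flap_handle s [([0.544, 0.193, 0.046], 0.83)]
delta units [-0.16 -6.96  0.2 ]
```

View pics/w2.png

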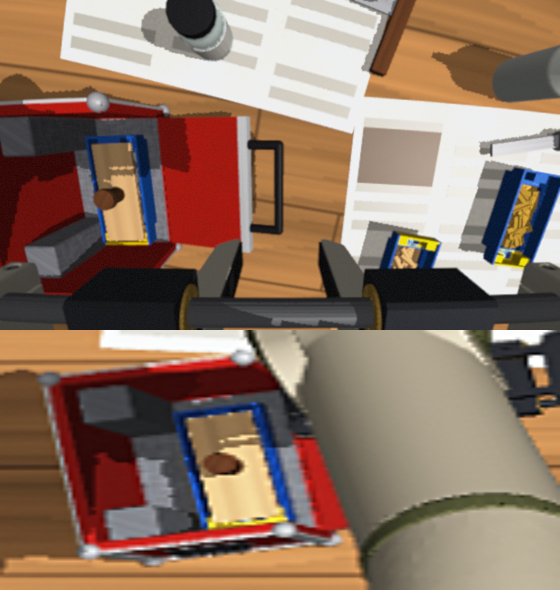

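The flap is down, with its bar at (265,185) in the wrist view. The base bin's rim corners are at (88,138), (146,135), (156,241) and (103,245), and the knob top is at (104,199).

Run:
```python
from h import *
p=cams.grab_frame("wrist"); q=cams.grab_frame("top")
print(np.round(onz(p,(104,199),.100),4),np.round(onz(q,(140.5,198.2),.100),4))
# yellow end = image down(-x). body +x = -X world ; +y = -Y world(image right)
fitrect(p,np.array([(157,242),(103,245),(88,138),(147,135)]),[.072,.033],.062,[.51,.31,3.3])
z=lambda L:np.array(L)/[4,2.5]+[85,145-330/2.5]
fitrect(q,z([(292,516),(205,528),(175,412),(262,402)]),[.072,.033],.062,[.51,.31,3.3])
```

```text
[0.5095 0.31   0.1   ] [0.5069 0.3126 0.1   ]
fit [0.5089 0.3065 3.3011] res px [-2.4  3.9  3.8 -0.3  2.8 -3.1 -3.8 -0.2]
fit [0.5104 0.3142 3.3296] res px [ 0.1  0.8  0.2  0.2 -0.  -0.4 -0.3 -0.6]
```

```bash
python3 -m jog '[{"jaw":-0.3,"delta_pos":[0,-1,0],"rotation":[0,0,0]},{"jaw":-0.3,"delta_pos":[0,-1,0],"rotation":[0,0,0]},{"jaw":-0.3,"delta_pos":[0,-1,0],"rotation":[0,0,0]},{"jaw":-0.3,"delta_pos":[0,-1,0],"rotation":[0,0,0]},{"jaw":-0.3,"delta_pos":[0,-1,0],"rotation":[0,0,0]}]' |head -2
python3 -m jog '[{"jaw":-0.3,"delta_pos":[-0.1,-1,0],"rotation":[0,0,0]},{"jaw":-0.3,"delta_pos":[0,-0.9,0.5],"rotation":[0,0,0]},{"jaw":-0.3,"delta_pos":[0,0,1],"rotation":[0,0,0]},{"jaw":-0.3,"delta_pos":[0,0,0],"rotation":[0,0,0]},{"jaw":-0.3,"delta_pos":[0,0,0],"rotation":[0,0,0]}]'
python3 - <<'E'
from h import *
go([.508,.312,.084]); st()
p=cams.grab_frame("wrist"); cv2.imwrite("pics/w3.png",p["frame"]); print(proj(p,[[.508,.312,.1]]))
E
```

```text
time: 10.9
eef_pos: [0.5208, 0.2599, 0.2564]
time: 11.4
eef_pos: [0.5082, 0.3138, 0.2114]
tcp_rot: [0.0, 0.996, 0.087, -0.001]
contact_force: [0.1, -0.1, -0.7]
width: 0.0603
gripper_force: 0.0
delta units [-0.01  0.05  4.25]
11.4 [0.5082 0.3138 0.2114] rot
 [[ 0.985  0.174 -0.001]
 [ 0.174 -0.985 -0.001]
 [-0.001  0.001 -1.   ]] w 0.060313555265979195 F [ 0.1 -0.1 -0.7]
[[281.70581438 207.87292032]]
```

View pics/w3.png

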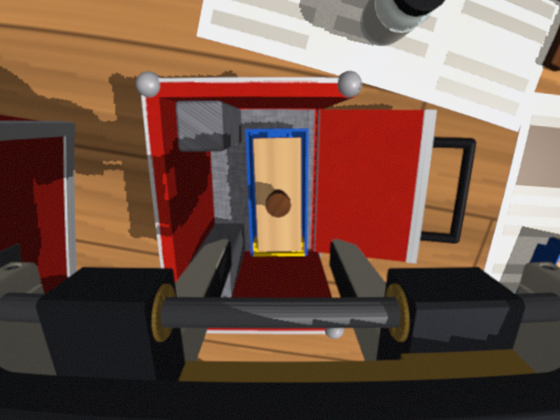

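The knob shows at (277,203), about 4 px from the prediction, so I'll refine its position.

Run:
```python
from h import *
p=cams.grab_frame("wrist")
k=onz(p,(277.5,203),.1); print(k); go([k[0],k[1],.084])
fitrect(p,np.array([(306.5,256),(249.5,257),(246,129),(309,128)]),[.072,.033],.062,[.51,.31,3.3])
```

```text
[0.51263618 0.317071   0.1       ]
delta units [ 0.13 -0.08  4.29]
fit [0.5106 0.3167 3.3208] res px [-0.1  0.   0.5 -0.8 -0.4 -0.1  0.1  0.6]
```

```bash
python3 -m jog '[{"jaw":-0.3,"delta_pos":[0.1,-0.08,1],"rotation":[0,0,0]},{"jaw":-0.3,"delta_pos":[0,0,1],"rotation":[0,0,0]},{"jaw":-0.3,"delta_pos":[0,0,1],"rotation":[0,0,0]},{"jaw":-0.3,"delta_pos":[0,0,0.8],"rotation":[0,0,0]},{"jaw":-0.3,"delta_pos":[0,0,0.4],"rotation":[0,0,0]}]'
python3 -m jog '[{"jaw":1,"delta_pos":[0,0,0],"rotation":[0,0,0]},{"jaw":1,"delta_pos":[0,0,0],"rotation":[0,0,0]},{"jaw":1,"delta_pos":[0,0,0],"rotation":[0,0,0]},{"jaw":1,"delta_pos":[0,0,0],"rotation":[0,0,0]},{"jaw":1,"delta_pos":[0,0,0],"rotation":[0,0,0]}]'
```

```text
time: 12.0
eef_pos: [0.5111, 0.3166, 0.0847]
tcp_rot: [0.0, 0.996, 0.087, -0.0]
contact_force: [-0.3, -0.5, 0.1]
width: 0.0605
gripper_force: 0.0
time: 12.5
eef_pos: [0.5111, 0.3174, 0.0862]
tcp_rot: [-0.0, 0.996, 0.088, 0.001]
contact_force: [-0.1, -0.9, 1.9]
width: 0.0251
gripper_force: 24.8
```

```bash
python3 -m jog '[{"jaw":1,"delta_pos":[0,0,0],"rotation":[0,0,0]},{"jaw":1,"delta_pos":[0,0,-0.3],"rotation":[0,0,0]},{"jaw":1,"delta_pos":[0,0,-1],"rotation":[0,0,0]},{"jaw":1,"delta_pos":[0,0,-1],"rotation":[0,0,0]},{"jaw":1,"delta_pos":[0,0,-1],"rotation":[0,0,0]}]'
python3 -m jog '[{"jaw":1,"delta_pos":[0,0,-1],"rotation":[0,0,0]},{"jaw":1,"delta_pos":[0,0,-1],"rotation":[0,0,0]},{"jaw":1,"delta_pos":[0,0.8,-0.5],"rotation":[0,0,0]},{"jaw":1,"delta_pos":[0,1,0],"rotation":[0,0,0]},{"jaw":1,"delta_pos":[0,1,0],"rotation":[0,0,0]}]'
python3 -m jog '[{"jaw":1,"delta_pos":[0,1,0],"rotation":[0,0,0]},{"jaw":1,"delta_pos":[0,1,0],"rotation":[0,0,0]},{"jaw":1,"delta_pos":[0,1,0],"rotation":[0,0,0]},{"jaw":1,"delta_pos":[0,1,0],"rotation":[0,0,0]},{"jaw":1,"delta_pos":[0,1,0],"rotation":[0,0,0]}]'
python3 - <<'E'
from h import *
go([.56,.035,.028])
E
```

```text
time: 13.0
eef_pos: [0.5104, 0.3171, 0.1857]
tcp_rot: [0.0, 0.996, 0.088, -0.0]
contact_force: [-0.2, 0.5, -1.0]
width: 0.0246
gripper_force: 30.0
time: 13.5
eef_pos: [0.5253, 0.2339, 0.2606]
tcp_rot: [-0.0, 0.996, 0.088, 0.001]
contact_force: [0.5, 0.1, -1.8]
width: 0.0249
gripper_force: 30.0
time: 14.0
eef_pos: [0.5514, 0.0856, 0.2598]
tcp_rot: [-0.0, 0.996, 0.088, -0.0]
contact_force: [0.6, -0.3, -0.5]
width: 0.025
gripper_force: 30.0
delta units [-0.01  1.71  7.73]
```

```bash
python3 -m jog '[{"jaw":1,"delta_pos":[0,1,0],"rotation":[0,0,0]},{"jaw":1,"delta_pos":[0,0.7,0.7],"rotation":[0,0,0]},{"jaw":1,"delta_pos":[0,0,1],"rotation":[0,0,0]},{"jaw":1,"delta_pos":[0,0,1],"rotation":[0,0,0]},{"jaw":1,"delta_pos":[0,0,1],"rotation":[0,0,0]}]' | head -2
python3 -m jog '[{"jaw":1,"delta_pos":[0,0,1],"rotation":[0,0,0]},{"jaw":1,"delta_pos":[0,0,1],"rotation":[0,0,0]},{"jaw":1,"delta_pos":[0,0,1],"rotation":[0,0,0]},{"jaw":1,"delta_pos":[0,0,0.7],"rotation":[0,0,0]},{"jaw":1,"delta_pos":[0,0,0],"rotation":[0,0,0]}]'
python3 - <<'E'
from h import *
go([.56,.035,.028])
E
```

```text
time: 14.5
eef_pos: [0.5605, 0.0364, 0.148]
time: 15.0
eef_pos: [0.559, 0.0367, 0.0353]
tcp_rot: [0.0, 0.996, 0.088, -0.002]
contact_force: [-1.1, 0.5, -0.5]
width: 0.0249
gripper_force: 30.0
delta units [0.02 0.06 0.24]
```

```bash
python3 -m jog '[{"jaw":1,"delta_pos":[0,0,0.22],"rotation":[0,0,0]},{"jaw":1,"delta_pos":[0,0,0],"rotation":[0,0,0]},{"jaw":0,"delta_pos":[0,0,0],"rotation":[0,0,0]},{"jaw":0,"delta_pos":[0,0,0],"rotation":[0,0,0]},{"jaw":0,"delta_pos":[0,0,0],"rotation":[0,0,0]}]'
python3 -m jog '[{"jaw":0,"delta_pos":[0,0,-0.5],"rotation":[0,0,0]},{"jaw":0,"delta_pos":[0,0,-1],"rotation":[0,0,0]},{"jaw":0,"delta_pos":[0,0,-1],"rotation":[0,0,0]},{"jaw":-1,"delta_pos":[-1,0.5,-1],"rotation":[0,0,0]},{"jaw":-1,"delta_pos":[-1,0.5,-1],"rotation":[0,0,0]}]'
python3 -m jog '[{"jaw":-1,"delta_pos":[-1,1,-0.5],"rotation":[0,0,1]},{"jaw":-1,"delta_pos":[-0.4,1,0],"rotation":[0,0,0.4]},{"jaw":-1,"delta_pos":[0,0,0],"rotation":[0,0,0]},{"jaw":-1,"delta_pos":[0,0,0],"rotation":[0,0,0]},{"jaw":-1,"delta_pos":[0,0,0],"rotation":[0,0,0]}]'
python3 - <<'E'
from h import *
p=cams.grab_frame("wrist");cv2.imwrite("pics/w4.png",p["frame"]); st()
for b in cams.boxes_of(p,"bin_a")+cams.boxes_of(p,"cover"): print(np.round(b["position"],3),b["score"])
E
```

```text
time: 15.5
eef_pos: [0.561, 0.0366, 0.0316]
tcp_rot: [-0.0, 0.996, 0.088, 0.001]
contact_force: [0.3, 0.5, -0.2]
width: 0.0437
gripper_force: 0.0
time: 16.0
eef_pos: [0.5063, -0.0034, 0.1671]
tcp_rot: [-0.0, 0.996, 0.088, 0.0]
contact_force: [-0.7, -0.7, 0.4]
width: 0.0581
gripper_force: 0.0
time: 16.5
eef_pos: [0.4721, -0.0676, 0.1809]
tcp_rot: [-0.0, 1.0, -0.009, 0.0]
contact_force: [0.5, 0.1, -0.4]
width: 0.0923
gripper_force: 0.0
16.55 [ 0.4721 -0.0674  0.1807] rot
 [[ 1.    -0.018  0.   ]
 [-0.018 -1.     0.   ]
 [ 0.    -0.    -1.   ]] w 0.09244946253928102 F [-0.8  0.2  0.1]
[ 0.568 -0.247  0.027] 0.72
[ 0.424 -0.069  0.021] 0.61
[0.558 0.036 0.005] 0.97
[0.534 0.176 0.053] 0.29
```

View pics/w4.png

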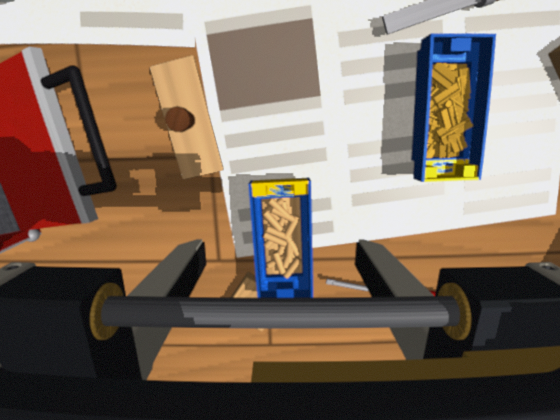

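The cover lies flat on the bench around (185,118). The dowel bin's yellow corners are at (249,180) and (311,178), which looks displaced from the first fix, so I'll check.

Run:
```python
from h import *
p=cams.grab_frame("wrist")
A=onz(p,(249,181),.044);B=onz(p,(311,178.5),.044);C=onz(p,(313.5,290),.044)
m=(A+B)/2; d=B-A; print(A,B,C,"width",np.linalg.norm(d)); e=np.array([d[1],-d[0]])/np.linalg.norm(d)
ax=-e if e[0]<0 else e; print("yaw deg",np.degrees(np.arctan2(ax[1],ax[0])),"side edge yaw",np.degrees(np.arctan2((B-C)[1],(B-C)[0])),"ctr",m[:2]-.072*ax)
t=cams.grab_frame("top"); s=cams.grab_frame("side")
for n in (t,s): print([np.round(b["position"],3) for b in cams.boxes_of(n,"bin_a")][:4])
```

```text
[ 0.493973   -0.03524691  0.044     ] [ 0.49547842 -0.09967696  0.044     ] [ 0.36459742 -0.10417352  0.044     ] width 0.06444762874287321
yaw deg 1.338477840391054 side edge yaw 1.967684379472871 ctr [ 0.42274536 -0.06914376]
[array([ 0.175, -0.349,  0.025]), array([ 0.56 , -0.25 ,  0.025]), array([ 0.399, -0.5  ,  0.029])]
[array([ 0.416, -0.067,  0.029]), array([ 0.4  , -0.495,  0.029]), array([ 0.223, -0.351,  0.036]), array([ 0.56 , -0.245,  0.028])]
```

Run:
```python
from h import *
p=cams.grab_frame("wrist")
print("block",onz(p,(245,278),.03),onz(p,(232,292),.03),"driver",onz(p,(320,277),.01)); go([.433,-.0685,.1])
```

```text
block [ 0.37353026 -0.02397111  0.03      ] [ 0.35459746 -0.0070102   0.03      ] driver [ 0.36205447 -0.11682072  0.01      ]
delta units [-1.28  0.03  2.69]
```

```bash
python3 -m jog '[{"jaw":-1,"delta_pos":[-0.8,0,0],"rotation":[0,0,-0.34]},{"jaw":-1,"delta_pos":[-0.5,0,0.7],"rotation":[0,0,0]},{"jaw":-1,"delta_pos":[0,0,1],"rotation":[0,0,0]},{"jaw":-1,"delta_pos":[0,0,1],"rotation":[0,0,0]},{"jaw":-1,"delta_pos":[0,0,0],"rotation":[0,0,0]}]'
python3 - <<'E'
from h import *
go([.433,-.0685,.026]); st()
E
```

```text
time: 17.45
eef_pos: [0.431, -0.0682, 0.0975]
tcp_rot: [-0.0, 1.0, 0.014, -0.002]
contact_force: [-0.5, -0.1, 0.2]
width: 0.0929
gripper_force: 0.0
delta units [0.08 0.01 2.38]
17.45 [ 0.431  -0.0682  0.0975] rot
 [[ 1.     0.028 -0.005]
 [ 0.028 -1.     0.   ]
 [-0.005 -0.    -1.   ]] w 0.09294302462932315 F [-0.5 -0.1  0.2]
```

```bash
python3 -m jog '[{"jaw":-1,"delta_pos":[0.1,0,1],"rotation":[0,0,0]},{"jaw":-1,"delta_pos":[0,0,0.9],"rotation":[0,0,0]},{"jaw":-1,"delta_pos":[0,0,0.5],"rotation":[0,0,0]},{"jaw":-1,"delta_pos":[0,0,0],"rotation":[0,0,0]},{"jaw":1,"delta_pos":[0,0,0],"rotation":[0,0,0]}]'
python3 -m jog '[{"jaw":1,"delta_pos":[0,0,0],"rotation":[0,0,0]},{"jaw":1,"delta_pos":[0,0,0],"rotation":[0,0,0]},{"jaw":1,"delta_pos":[0,0,0],"rotation":[0,0,0]},{"jaw":1,"delta_pos":[0,0,0],"rotation":[0,0,0]},{"jaw":1,"delta_pos":[0,0,0],"rotation":[0,0,0]}]'
python3 -c "
from h import *
st()"
```

```text
time: 17.95
eef_pos: [0.4358, -0.0684, 0.0286]
tcp_rot: [0.0, 1.0, 0.014, 0.0]
contact_force: [-0.5, -0.3, -0.2]
width: 0.0886
gripper_force: 0.0
time: 18.45
eef_pos: [0.4359, -0.0686, 0.0286]
tcp_rot: [0.0, 1.0, 0.014, 0.001]
contact_force: [-0.8, 0.3, 9.9]
width: 0.0659
gripper_force: 30.0
18.45 [ 0.4359 -0.0686  0.0286] rot
 [[ 1.     0.027  0.001]
 [ 0.027 -1.    -0.   ]
 [ 0.001  0.    -1.   ]] w 0.06593920135869234 F [-0.8  0.3  9.9]
```

```bash
python3 -m jog '[{"jaw":1,"delta_pos":[0,0,-0.5],"rotation":[0,0,0]},{"jaw":1,"delta_pos":[0,0,-0.8],"rotation":[0,0,0]},{"jaw":1,"delta_pos":[0,0,-1],"rotation":[0,0,0]},{"jaw":1,"delta_pos":[0,0,-1],"rotation":[0,0,0]},{"jaw":1,"delta_pos":[0,0,-1],"rotation":[0,0,0]}]'
python3 -m jog '[{"jaw":1,"delta_pos":[0,0,-1],"rotation":[0,0,0]},{"jaw":1,"delta_pos":[0,0,-1],"rotation":[0,0,0]},{"jaw":1,"delta_pos":[0.8,0,-1],"rotation":[0,0,0]},{"jaw":1,"delta_pos":[1,0,-0.5],"rotation":[0,0,0]},{"jaw":1,"delta_pos":[1,-0.5,0],"rotation":[0,0,0]}]'
python3 -m jog '[{"jaw":1,"delta_pos":[0.2,-0.8,0],"rotation":[0,0,-0.5]},{"jaw":1,"delta_pos":[0,-0.8,0],"rotation":[0,0,-0.59]},{"jaw":1,"delta_pos":[0,-1,0],"rotation":[0,0,0]},{"jaw":1,"delta_pos":[0,-1,0],"rotation":[0,0,0]},{"jaw":1,"delta_pos":[0,-1,0],"rotation":[0,0,0]}]'
python3 - <<'E'
from h import *
st(); go([.5106+.01,.3167,.25])
p=cams.grab_frame("wrist");cv2.imwrite("pics/w5.png",p["frame"])
E
```

```text
time: 18.95
eef_pos: [0.4349, -0.0684, 0.1581]
tcp_rot: [-0.0, 1.0, 0.014, -0.0]
contact_force: [0.1, 0.3, -2.6]
width: 0.0654
gripper_force: 30.0
time: 19.45
eef_pos: [0.5205, -0.053, 0.2646]
tcp_rot: [0.001, 1.0, 0.012, 0.002]
contact_force: [0.1, 0.2, -3.7]
width: 0.0662
gripper_force: 30.0
time: 19.95
eef_pos: [0.5034, 0.0871, 0.2613]
tcp_rot: [0.0, 0.996, 0.092, -0.001]
contact_force: [0.4, -0.0, -2.4]
width: 0.0658
gripper_force: 30.0
19.95 [0.5034 0.0871 0.2613] rot
 [[ 0.983  0.183 -0.002]
 [ 0.183 -0.983 -0.001]
 [-0.002  0.    -1.   ]] w 0.06583134873678496 F [ 0.4 -0.  -2.4]
delta units [ 1.96 -7.42  0.37]
```

View pics/w5.png

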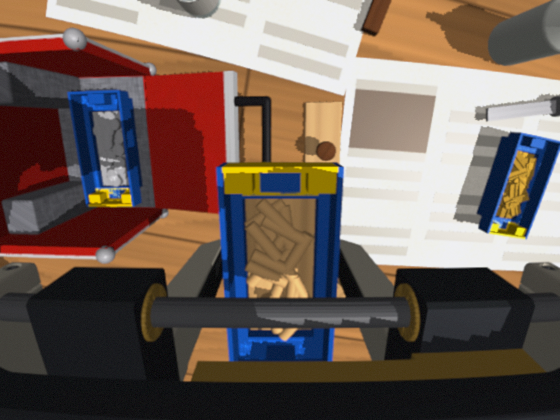

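The dowel bin is held level, its yellow end towards +x with corners at (219,166) and (342,165). That is opposite to the base bin's yellow end, as needed.

```bash
cat >> h.py <<'E'
def held(p,a,b,up=.0154,sgn=1):
    """pixels of the far end's rim corners -> offset of bin centre from TCP in tool x,y (m), yaw deg rel. tool"""
    s=readout.read_state(); M=rot(s["tcp_rot"]); t=np.array(s["eef_pos"])
    A,B=[M.T@(onz(p,u,t[2]+up)-t) for u in (a,b)]; m=(A+B)/2; d=(B-A)[:2]; w=np.linalg.norm(d)
    n=np.array([d[1],-d[0]])/w; n=n if n[0]>0 else -n
    print("rim width",w,"ctr off",m[:2]-.072*n,"mid",m[:2],"yaw",np.degrees(np.arctan2(n[1],n[0])))
E
python3 - <<'E'
from h import *
p=cams.grab_frame("wrist"); held(p,(219,166),(342,165))
fitrect(p,np.array([(135,205),(86,207),(69,93),(128,91)]),[.072,.033],.062,[.51,.31,3.3])
E
```

```text
rim width 0.06261658307399064 ctr off [-0.01475174 -0.00148181] mid [ 0.05724583 -0.00207352] yaw -0.4708724887526025
fit [0.5079 0.3187 3.3001] res px [ 0.1  2.7  1.  -0.8  2.8 -1.8 -3.7  0.1]
```

```bash
python3 -m jog '[{"jaw":1,"delta_pos":[0.8,-1,0],"rotation":[0,0,0]},{"jaw":1,"delta_pos":[0.8,-1,0],"rotation":[0,0,0]},{"jaw":1,"delta_pos":[0.5,-1,0],"rotation":[0,0,0]},{"jaw":1,"delta_pos":[0,-1,0],"rotation":[0,0,0]},{"jaw":1,"delta_pos":[0,-1,0],"rotation":[0,0,0]}]' |head -2
python3 -m jog '[{"jaw":1,"delta_pos":[0,-1,0],"rotation":[0,0,0]},{"jaw":1,"delta_pos":[0,-1,0],"rotation":[0,0,0]},{"jaw":1,"delta_pos":[0,-0.4,0.5],"rotation":[0,0,0]},{"jaw":1,"delta_pos":[0,0,0.5],"rotation":[0,0,0]},{"jaw":1,"delta_pos":[0,0,0],"rotation":[0,0,0]}]' |head -2
python3 - <<'E'
from h import *
st(); go([.5244,.3193,.0866])
p=cams.grab_frame("wrist");q=cams.grab_frame("top");s=cams.grab_frame("side"); cv2.imwrite("pics/w6.png",p["frame"])
E
```

```text
time: 20.55
eef_pos: [0.5394, 0.2451, 0.2611]
time: 21.05
eef_pos: [0.5261, 0.3135, 0.2289]
21.05 [0.5261 0.3135 0.2289] rot
 [[ 0.983  0.181 -0.004]
 [ 0.181 -0.983 -0.004]
 [-0.005  0.003 -1.   ]] w 0.06592986851320567 F [ 0.2 -0.3 -2.6]
delta units [ 0.   -0.21  4.74]
```

View pics/w6.png

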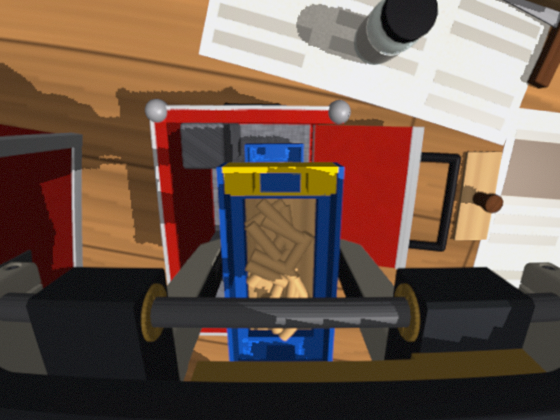

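Run:
```python
from h import *
p=cams.grab_frame("wrist"); held(p,(219,167),(342,166))
A=onz(p,(244.5,143),.062);B=onz(p,(303.5,143),.062); m=(A+B)/2; print(np.linalg.norm(A-B)); a=np.radians(10.28); print("base ctr from blue end",m[:2]-.072*np.array([np.cos(a),np.sin(a)]))
go([.5244,.3193,.12])
```

```text
rim width 0.0625286362599803 ctr off [-0.01537305  0.00102661] mid [0.05662432 0.00041112] yaw -0.489797516318562
0.06592479507818955
base ctr from blue end [0.51376351 0.31822274]
delta units [-0.11 -0.19  3.74]
```

```bash
python3 -m jog '[{"jaw":1,"delta_pos":[-0.05,-0.2,1],"rotation":[0,0,0]},{"jaw":1,"delta_pos":[0,0,1],"rotation":[0,0,0]},{"jaw":1,"delta_pos":[0,0,1],"rotation":[0,0,0]},{"jaw":1,"delta_pos":[0,0,0.7],"rotation":[0,0,0]},{"jaw":1,"delta_pos":[0,0,0],"rotation":[0,0,0]}]'
python3 - <<'E'
from h import *
st(); go([.526,.3197,.0866])
E
```

```text
time: 21.75
eef_pos: [0.5248, 0.3195, 0.1188]
tcp_rot: [0.001, 0.996, 0.09, -0.002]
contact_force: [-0.6, -0.4, -3.1]
width: 0.0661
gripper_force: 30.0
21.75 [0.5248 0.3195 0.1188] rot
 [[ 0.984  0.178 -0.003]
 [ 0.178 -0.984 -0.002]
 [-0.004  0.002 -1.   ]] w 0.06605667648580514 F [-0.6 -0.4 -3.1]
delta units [ 0.04 -0.    1.07]
```

```bash
python3 -m jog '[{"jaw":1,"delta_pos":[0.03,0,0.4],"rotation":[0,0,0]},{"jaw":1,"delta_pos":[0,0,0.3],"rotation":[0,0,0]},{"jaw":1,"delta_pos":[0,0,0.2],"rotation":[0,0,0]},{"jaw":1,"delta_pos":[0,0,0],"rotation":[0,0,0]},{"jaw":1,"delta_pos":[0,0,0],"rotation":[0,0,0]}]'
python3 -m jog '[{"jaw":1,"delta_pos":[0,0,0.1],"rotation":[0,0,0]},{"jaw":1,"delta_pos":[0,0,0],"rotation":[0,0,0]},{"jaw":1,"delta_pos":[0,0,0],"rotation":[0,0,0]},{"jaw":1,"delta_pos":[0,0,0],"rotation":[0,0,0]},{"jaw":1,"delta_pos":[0,0,0],"rotation":[0,0,0]}]'
```

```text
time: 22.25
eef_pos: [0.5267, 0.3211, 0.094]
tcp_rot: [-0.0, 0.996, 0.09, 0.0]
contact_force: [0.2, -0.4, -2.7]
width: 0.0659
gripper_force: 30.0
time: 22.75
eef_pos: [0.5266, 0.321, 0.0909]
tcp_rot: [-0.0, 0.996, 0.09, 0.0]
contact_force: [-0.2, -0.2, -2.0]
width: 0.066
gripper_force: 30.0
```

```bash
python3 -m jog '[{"jaw":1,"delta_pos":[0,0.03,0.05],"rotation":[0,0,0]},{"jaw":1,"delta_pos":[0,0,0.05],"rotation":[0,0,0]},{"jaw":1,"delta_pos":[0,0,0],"rotation":[0,0,0]},{"jaw":1,"delta_pos":[0,0,0],"rotation":[0,0,0]},{"jaw":1,"delta_pos":[0,0,0],"rotation":[0,0,0]}]'
```

```text
time: 23.25
eef_pos: [0.5267, 0.3201, 0.0878]
tcp_rot: [0.0, 0.996, 0.09, -0.0]
contact_force: [-0.4, -0.1, -2.3]
width: 0.0655
gripper_force: 30.0
```

```bash
python3 -m jog '[{"jaw":1,"delta_pos":[0,0,0.05],"rotation":[0,0,0]},{"jaw":1,"delta_pos":[0,0,0],"rotation":[0,0,0]},{"jaw":1,"delta_pos":[0,0,0],"rotation":[0,0,0]},{"jaw":1,"delta_pos":[0,0,0],"rotation":[0,0,0]},{"jaw":1,"delta_pos":[0,0,0],"rotation":[0,0,0]}]'
```

```text
time: 23.75
eef_pos: [0.5269, 0.3202, 0.0867]
tcp_rot: [-0.0, 0.996, 0.09, 0.0]
contact_force: [-0.8, -0.7, 5.4]
width: 0.0657
gripper_force: 30.0
```

```bash
python3 -m jog '[{"jaw":-0.8,"delta_pos":[0,0,0],"rotation":[0,0,0]},{"jaw":-0.8,"delta_pos":[0,0,0],"rotation":[0,0,0]},{"jaw":-0.8,"delta_pos":[0,0,0],"rotation":[0,0,0]},{"jaw":-0.8,"delta_pos":[0,0,-0.5],"rotation":[0,0,0]},{"jaw":-0.8,"delta_pos":[0,0,-1],"rotation":[0,0,0]}]'
python3 -m jog '[{"jaw":-0.8,"delta_pos":[0,0,-1],"rotation":[0,0,0]},{"jaw":-0.8,"delta_pos":[0,0,-1],"rotation":[0,0,0]},{"jaw":-0.8,"delta_pos":[0,0,-1],"rotation":[0,0,0]},{"jaw":-0.8,"delta_pos":[0,0.5,-1],"rotation":[0,0,0]},{"jaw":-0.8,"delta_pos":[0,1,0],"rotation":[0,0,0]}]' | head -2
python3 -m jog '[{"jaw":-1,"delta_pos":[0,1,0],"rotation":[0,0,0]},{"jaw":-1,"delta_pos":[0,1,0],"rotation":[0,0,0]},{"jaw":-1,"delta_pos":[0,1,0],"rotation":[0,0,0]},{"jaw":-1,"delta_pos":[0,1,0],"rotation":[0,0,0]},{"jaw":-1,"delta_pos":[0,0,0],"rotation":[0,0,0]}]' | head -2
python3 - <<'E'
from h import *
p=cams.grab_frame("wrist"); st(); cv2.imwrite("pics/w7.png",p["frame"])
for n in ("top","side"):
    x=cams.grab_frame(n); print([np.round(b["position"],3).tolist() for b in cams.boxes_of(x,"bin_b")],[np.round(b["position"],3).tolist() for b in cams.boxes_of(x,"cover")])
E
```

```text
time: 24.25
eef_pos: [0.5257, 0.3194, 0.1306]
tcp_rot: [0.001, 0.996, 0.09, -0.002]
contact_force: [1.1, 0.5, -0.2]
width: 0.0837
gripper_force: 0.0
time: 24.75
eef_pos: [0.5357, 0.279, 0.2566]
time: 25.25
eef_pos: [0.5571, 0.1529, 0.2522]
25.3 [0.5567 0.1556 0.2523] rot
 [[ 0.985  0.175  0.001]
 [ 0.175 -0.985 -0.   ]
 [ 0.001  0.001 -1.   ]] w 0.09316642568683307 F [-1.   0.8  0.7]
[[0.175, -0.348, 0.023], [0.562, -0.249, 0.023], [0.499, 0.326, 0.082], [0.396, -0.502, 0.027]] [[0.551, 0.038, 0.007]]
[[0.534, 0.319, 0.089], [0.56, -0.25, 0.031], [0.407, -0.494, 0.028]] [[0.548, 0.037, 0.008]]
```

View pics/w7.png

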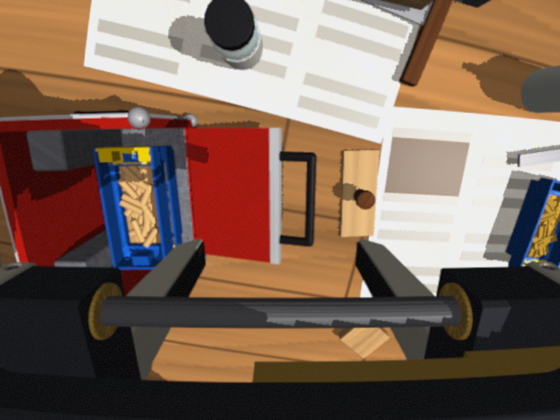

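The dowel bin sits level on the base bin, yellow end at (123,155) and rim intact. Next is the hinge bin.

```bash
python3 -m jog '[{"jaw":-1,"delta_pos":[0,0.8,0],"rotation":[0,0,0.6]},{"jaw":-1,"delta_pos":[0,0.8,0],"rotation":[0,0,0.55]},{"jaw":-1,"delta_pos":[0,1,0],"rotation":[0,0,0]},{"jaw":-1,"delta_pos":[0,1,0],"rotation":[0,0,0]},{"jaw":-1,"delta_pos":[0,1,0],"rotation":[0,0,0]}]' | head -2
python3 -m jog '[{"jaw":-1,"delta_pos":[0,1,0],"rotation":[0,0,0]},{"jaw":-1,"delta_pos":[0,1,0],"rotation":[0,0,0]},{"jaw":-1,"delta_pos":[0,1,0],"rotation":[0,0,0]},{"jaw":-1,"delta_pos":[0,1,0],"rotation":[0,0,0]},{"jaw":-1,"delta_pos":[0,1,0],"rotation":[0,0,0]}]' | head -2
python3 -m jog '[{"jaw":-1,"delta_pos":[0,1,0],"rotation":[0,0,0]},{"jaw":-1,"delta_pos":[0,1,0],"rotation":[0,0,0]},{"jaw":-1,"delta_pos":[0,0.5,0.5],"rotation":[0,0,0]},{"jaw":-1,"delta_pos":[0,0,0],"rotation":[0,0,0]},{"jaw":-1,"delta_pos":[0,0,0],"rotation":[0,0,0]}]' | head -2
python3 - <<'E'
from h import *
p=cams.grab_frame("wrist"); st(); cv2.imwrite("pics/w8.png",p["frame"])
print([np.round(b["position"],3).tolist() for b in cams.boxes_of(p,"bin_b")],[np.round(b["position"],3).tolist() for b in cams.boxes_of(p,"glue")])
E
```

```text
time: 26.1
eef_pos: [0.5643, 0.0173, 0.2513]
time: 26.6
eef_pos: [0.5666, -0.1328, 0.2513]
time: 27.1
eef_pos: [0.5682, -0.2039, 0.2354]
27.15 [ 0.5687 -0.2032  0.2359] rot
 [[ 1.     0.02  -0.001]
 [ 0.02  -1.     0.001]
 [-0.001 -0.001 -1.   ]] w 0.09326394449227982 F [-0.3 -0.6 -0. ]
[[0.472, -0.49, 0.033], [0.563, -0.249, 0.027]] [[0.731, -0.19, 0.1]]
```

View pics/w8.png

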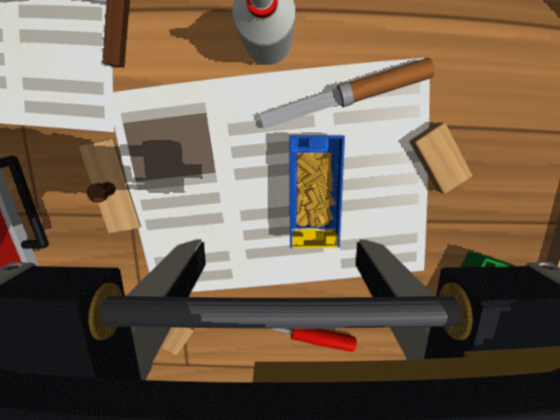

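The hinge bin's rim corners are at (290,136), (344,136), (341,247) and (290,246), with the yellow end towards -x.

Run:
```python
from h import *
p=cams.grab_frame("wrist")
b=fitrect(p,np.array([(341,247),(290,247),(290,136),(344,136)]),[.072,.033],.044,[.56,-.25,3.15])
go([.562,-.249,.0286])
```

```text
fit [ 0.5646 -0.248   3.1795] res px [-0.6  0.4  0.3  1.3 -0.6 -0.3  0.9 -1. ]
delta units [-0.28  1.53  6.93]
```

```bash
python3 -m jog '[{"jaw":-1,"delta_pos":[-0.22,1,0],"rotation":[0,0,0]},{"jaw":-1,"delta_pos":[0,0.5,0.5],"rotation":[0,0,0]},{"jaw":-1,"delta_pos":[0,0,1],"rotation":[0,0,0]},{"jaw":-1,"delta_pos":[0,0,1],"rotation":[0,0,0]},{"jaw":-1,"delta_pos":[0,0,1],"rotation":[0,0,0]}]' | head -2
python3 -m jog '[{"jaw":-1,"delta_pos":[0,0,1],"rotation":[0,0,0]},{"jaw":-1,"delta_pos":[0,0,0],"rotation":[0,0,0]},{"jaw":-1,"delta_pos":[0,0,0],"rotation":[0,0,0]},{"jaw":-1,"delta_pos":[0,0,0],"rotation":[0,0,0]},{"jaw":-1,"delta_pos":[0,0,0],"rotation":[0,0,0]}]'
python3 - <<'E'
from h import *
go([.563,-.249,.0286])
E
```

```text
time: 27.8
eef_pos: [0.5631, -0.2495, 0.1295]
time: 28.3
eef_pos: [0.564, -0.2501, 0.1028]
tcp_rot: [0.0, 1.0, 0.01, 0.001]
contact_force: [-0.4, 0.1, 0.0]
width: 0.0931
gripper_force: 0.0
delta units [-0.04 -0.04  2.47]
```

```bash
python3 -m jog '[{"jaw":-1,"delta_pos":[0,-0.04,1],"rotation":[0,0,0]},{"jaw":-1,"delta_pos":[0,0,1],"rotation":[0,0,0]},{"jaw":-1,"delta_pos":[0,0,0.45],"rotation":[0,0,0]},{"jaw":-1,"delta_pos":[0,0,0],"rotation":[0,0,0]},{"jaw":1,"delta_pos":[0,0,0],"rotation":[0,0,0]}]'
python3 -m jog '[{"jaw":1,"delta_pos":[0,0,0],"rotation":[0,0,0]},{"jaw":1,"delta_pos":[0,0,0],"rotation":[0,0,0]},{"jaw":1,"delta_pos":[0,0,0],"rotation":[0,0,0]},{"jaw":1,"delta_pos":[0,0,0],"rotation":[0,0,0]},{"jaw":1,"delta_pos":[0,0,0],"rotation":[0,0,0]}]'
```

```text
time: 28.8
eef_pos: [0.5637, -0.2488, 0.0287]
tcp_rot: [0.0, 1.0, 0.01, 0.0]
contact_force: [-0.3, 0.7, -0.7]
width: 0.0886
gripper_force: 0.0
time: 29.3
eef_pos: [0.5635, -0.2488, 0.0287]
tcp_rot: [0.0, 1.0, 0.01, 0.001]
contact_force: [-0.3, 0.8, 6.4]
width: 0.0655
gripper_force: 30.0
```

```bash
python3 -m jog '[{"jaw":1,"delta_pos":[0,0,-0.5],"rotation":[0,0,0]},{"jaw":1,"delta_pos":[0,0,-0.8],"rotation":[0,0,0]},{"jaw":1,"delta_pos":[0,0,-1],"rotation":[0,0,0]},{"jaw":1,"delta_pos":[0,0,-1],"rotation":[0,0,0]},{"jaw":1,"delta_pos":[0,0,-1],"rotation":[0,0,0]}]'
python3 -m jog '[{"jaw":1,"delta_pos":[0,0,-1],"rotation":[0,0,0]},{"jaw":1,"delta_pos":[0,0,-1],"rotation":[0,0,0]},{"jaw":1,"delta_pos":[0,0,-1],"rotation":[0,0,0]},{"jaw":1,"delta_pos":[0,-0.5,-0.7],"rotation":[0,0,0]},{"jaw":1,"delta_pos":[0,-1,0],"rotation":[0,0,-0.3]}]' | head -2
python3 -m jog '[{"jaw":1,"delta_pos":[0,-1,0],"rotation":[0,0,-0.5]},{"jaw":1,"delta_pos":[0,-1,0],"rotation":[0,0,-0.35]},{"jaw":1,"delta_pos":[0,-1,0],"rotation":[0,0,0]},{"jaw":1,"delta_pos":[0,-1,0],"rotation":[0,0,0]},{"jaw":1,"delta_pos":[0,-1,0],"rotation":[0,0,0]}]' | head -2
python3 -m jog '[{"jaw":1,"delta_pos":[0,-1,0],"rotation":[0,0,0]},{"jaw":1,"delta_pos":[0,-1,0],"rotation":[0,0,0]},{"jaw":1,"delta_pos":[0,-1,0],"rotation":[0,0,0]},{"jaw":1,"delta_pos":[0,-1,0],"rotation":[0,0,0]},{"jaw":1,"delta_pos":[0,-1,0],"rotation":[0,0,0]}]'
python3 - <<'E'
from h import *
st();go([.512,.317,.27])
E
```

```text
time: 29.8
eef_pos: [0.5625, -0.2484, 0.1586]
tcp_rot: [-0.0, 1.0, 0.01, -0.0]
contact_force: [0.2, -0.5, -3.4]
width: 0.0659
gripper_force: 30.0
time: 30.3
eef_pos: [0.5627, -0.206, 0.2716]
time: 30.8
eef_pos: [0.5389, -0.0532, 0.2675]
time: 31.3
eef_pos: [0.5119, 0.094, 0.2676]
tcp_rot: [0.0, 0.996, 0.091, -0.001]
contact_force: [0.4, -0.4, -4.4]
width: 0.0658
gripper_force: 30.0
31.3 [0.5119 0.094  0.2676] rot
 [[ 0.983  0.182 -0.002]
 [ 0.182 -0.983 -0.001]
 [-0.002  0.    -1.   ]] w 0.0658275165091983 F [ 0.4 -0.4 -4.4]
delta units [ 1.36 -7.31 -0.09]
```

```bash
python3 -m jog '[{"jaw":1,"delta_pos":[0.5,-1,0],"rotation":[0,0,0]},{"jaw":1,"delta_pos":[0.5,-1,0],"rotation":[0,0,0]},{"jaw":1,"delta_pos":[0.4,-1,0],"rotation":[0,0,0]},{"jaw":1,"delta_pos":[0,0,0],"rotation":[0,0,0]},{"jaw":1,"delta_pos":[0,0,0],"rotation":[0,0,0]}]' | head -2
python3 - <<'E'
from h import *
p=cams.grab_frame("wrist"); st(); cv2.imwrite("pics/w9.png",p["frame"])
E
```

```text
time: 31.8
eef_pos: [0.5374, 0.1893, 0.2672]
31.85 [0.5376 0.1881 0.2673] rot
 [[ 0.983  0.181 -0.002]
 [ 0.181 -0.983 -0.001]
 [-0.002  0.001 -1.   ]] w 0.06581003862961193 F [-0.4 -0.6 -4.1]
```

View pics/w9.png

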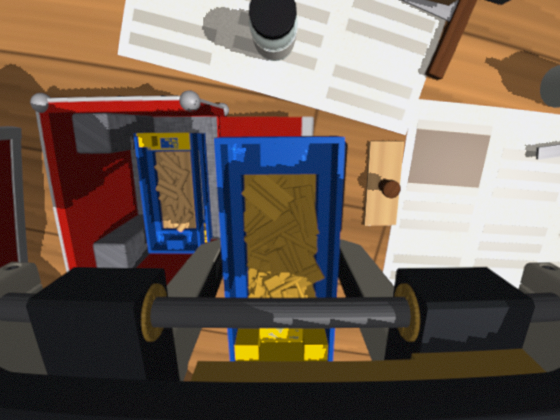

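The hinge bin is held, its blue end corners at (216,139) and (345,139). The dowel bin's rim corners are at (135,134), (203,131), (208,250) and (148,253).

Run:
```python
from h import *
p=cams.grab_frame("wrist"); held(p,(216,139),(345,139))
# bin a: yellow end up (+x): (+x,+y)=up-left, (+x,-y)=up-right
fitrect(p,np.array([(134.5,133.5),(203,131),(208.5,250),(149,252.5)]),[.072,.033],.102,[.51,.317,.18])
```

```text
rim width 0.06416769320720646 ctr off [-0.00154029 -0.00045031] mid [ 0.0704596  -0.00057674] yaw -0.1006095763945351
fit [0.5151 0.3094 0.1747] res px [ 4.4 -2.  -5.1  0.2 -2.8  2.5  3.8 -0.7]
```

```bash
python3 -m jog '[{"jaw":1,"delta_pos":[0,-1,0],"rotation":[0,0,0]},{"jaw":1,"delta_pos":[0,-1,0],"rotation":[0,0,0]},{"jaw":1,"delta_pos":[0,-1,0],"rotation":[0,0,0]},{"jaw":1,"delta_pos":[0,-1,0.5],"rotation":[0,0,0]},{"jaw":1,"delta_pos":[0,0,0.5],"rotation":[0,0,0]}]' | head -2
python3 - <<'E'
from h import *
st();go([.5137,.3177,.15])
E
```

```text
time: 32.4
eef_pos: [0.516, 0.3102, 0.2381]
32.4 [0.516  0.3102 0.2381] rot
 [[ 0.983  0.183  0.001]
 [ 0.183 -0.983  0.003]
 [ 0.001 -0.003 -1.   ]] w 0.06575911757961596 F [-0.2  0.1 -4.5]
delta units [-0.03 -0.25  2.94]
```

```bash
python3 -m jog '[{"jaw":1,"delta_pos":[-0.03,-0.2,0.8],"rotation":[0,0,0]},{"jaw":1,"delta_pos":[0,0,0.9],"rotation":[0,0,0]},{"jaw":1,"delta_pos":[0,0,0.9],"rotation":[0,0,0]},{"jaw":1,"delta_pos":[0,0,0],"rotation":[0,0,0]},{"jaw":1,"delta_pos":[0,0,0],"rotation":[0,0,0]}]'
python3 - <<'E'
from h import *
st();go([.5137,.3177,.131])
for n in ("wrist",):
    p=cams.grab_frame(n); cv2.imwrite("pics/w10.png",p["frame"])
E
```

```text
time: 32.9
eef_pos: [0.5155, 0.3112, 0.1601]
tcp_rot: [0.0, 0.996, 0.089, -0.0]
contact_force: [-0.0, -0.6, -4.0]
width: 0.0658
gripper_force: 30.0
32.9 [0.5155 0.3112 0.1601] rot
 [[ 0.984  0.178 -0.001]
 [ 0.178 -0.984 -0.001]
 [-0.001  0.001 -1.   ]] w 0.06578769652108278 F [-0.  -0.6 -4. ]
delta units [-0.02 -0.22  0.97]
```

View pics/w10.png

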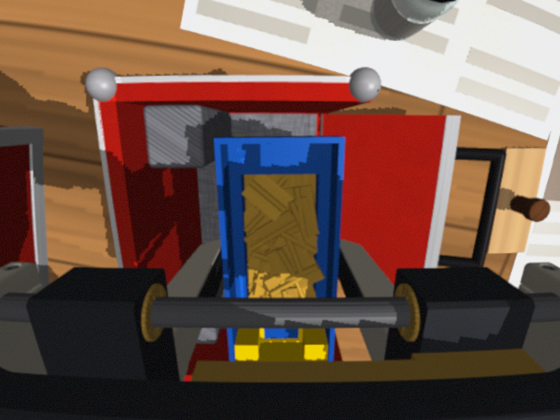

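The held bin hides the one below, and the scene is otherwise as expected. I'll correct y and lower in small steps, watching the force.

```bash
python3 -m jog '[{"jaw":1,"delta_pos":[-0.02,-0.22,0.3],"rotation":[0,0,0]},{"jaw":1,"delta_pos":[0,0,0.3],"rotation":[0,0,0]},{"jaw":1,"delta_pos":[0,0,0.2],"rotation":[0,0,0]},{"jaw":1,"delta_pos":[0,0,0],"rotation":[0,0,0]},{"jaw":1,"delta_pos":[0,0,0],"rotation":[0,0,0]}]'
python3 - <<'E'
from h import *
st();go([.5137,.3177,.1285])
E
```

```text
time: 33.45
eef_pos: [0.5136, 0.3183, 0.1356]
tcp_rot: [0.0, 0.996, 0.09, -0.0]
contact_force: [-0.5, 0.2, -3.1]
width: 0.0659
gripper_force: 30.0
33.45 [0.5136 0.3183 0.1356] rot
 [[ 0.984  0.179 -0.   ]
 [ 0.179 -0.984 -0.   ]
 [-0.     0.    -1.   ]] w 0.06587261106777619 F [-0.5  0.2 -3.1]
delta units [0.   0.02 0.24]
```

```bash
python3 -m jog '[{"jaw":1,"delta_pos":[0,0.02,0.08],"rotation":[0,0,0]},{"jaw":1,"delta_pos":[0,0,0.08],"rotation":[0,0,0]},{"jaw":1,"delta_pos":[0,0,0.04],"rotation":[0,0,0]},{"jaw":1,"delta_pos":[0,0,0],"rotation":[0,0,0]},{"jaw":1,"delta_pos":[0,0,0],"rotation":[0,0,0]}]'
python3 -m jog '[{"jaw":1,"delta_pos":[0,0,0.04],"rotation":[0,0,0]},{"jaw":1,"delta_pos":[0,0,0],"rotation":[0,0,0]},{"jaw":1,"delta_pos":[0,0,0.03],"rotation":[0,0,0]},{"jaw":1,"delta_pos":[0,0,0],"rotation":[0,0,0]},{"jaw":1,"delta_pos":[0,0,0],"rotation":[0,0,0]}]'
```

```text
time: 33.95
eef_pos: [0.5138, 0.3179, 0.1298]
tcp_rot: [-0.0, 0.996, 0.09, -0.0]
contact_force: [-0.4, -0.6, -4.4]
width: 0.0656
gripper_force: 30.0
time: 34.45
eef_pos: [0.5137, 0.3178, 0.1277]
tcp_rot: [0.0, 0.996, 0.09, -0.0]
contact_force: [-0.1, -0.2, -3.7]
width: 0.0652
gripper_force: 30.0
```

Past the rim (0.1307) without contact. A little further to the ledges.

```bash
python3 -m jog '[{"jaw":1,"delta_pos":[0,0,0.04],"rotation":[0,0,0]},{"jaw":1,"delta_pos":[0,0,0],"rotation":[0,0,0]},{"jaw":1,"delta_pos":[0,0,0],"rotation":[0,0,0]},{"jaw":1,"delta_pos":[0,0,0],"rotation":[0,0,0]},{"jaw":1,"delta_pos":[0,0,0],"rotation":[0,0,0]}]'
python3 -m jog '[{"jaw":-0.8,"delta_pos":[0,0,0],"rotation":[0,0,0]},{"jaw":-0.8,"delta_pos":[0,0,0],"rotation":[0,0,0]},{"jaw":-0.8,"delta_pos":[0,0,0],"rotation":[0,0,0]},{"jaw":-0.8,"delta_pos":[0,0,-0.5],"rotation":[0,0,0]},{"jaw":-0.8,"delta_pos":[0,0,-1],"rotation":[0,0,0]}]'
python3 -m jog '[{"jaw":-0.8,"delta_pos":[0,0,-1],"rotation":[0,0,0]},{"jaw":-0.8,"delta_pos":[0,0,-1],"rotation":[0,0,0]},{"jaw":-0.8,"delta_pos":[0,0.5,-0.5],"rotation":[0,0,0]},{"jaw":-0.8,"delta_pos":[0,1,0],"rotation":[0,0,0]},{"jaw":-0.8,"delta_pos":[0,1,0],"rotation":[0,0,0]}]' | head -2
python3 -m jog '[{"jaw":-0.3,"delta_pos":[0,1,0],"rotation":[0,0,0]},{"jaw":-0.3,"delta_pos":[0,1,0],"rotation":[0,0,0]},{"jaw":-0.3,"delta_pos":[0.5,1,0],"rotation":[0,0,0]},{"jaw":-0.3,"delta_pos":[0,0,0],"rotation":[0,0,0]},{"jaw":-0.3,"delta_pos":[0,0,0],"rotation":[0,0,0]}]' | head -2
python3 - <<'E'
from h import *
p=cams.grab_frame("wrist"); st(); cv2.imwrite("pics/w11.png",p["frame"])
for n,x in (("w",p),("top",cams.grab_frame("top")),("s",cams.grab_frame("side"))):
    print(n,[np.round(b["position"],3).tolist() for b in cams.boxes_of(x,"bin_b")],[np.round(b["position"],3).tolist() for b in cams.boxes_of(x,"cover")])
    if n=="top": cv2.imwrite("pics/top11.png",x["frame"])
E
```

```text
time: 34.95
eef_pos: [0.5138, 0.3179, 0.1267]
tcp_rot: [-0.0, 0.996, 0.09, 0.0]
contact_force: [-1.2, 0.3, 1.7]
width: 0.0656
gripper_force: 30.0
time: 35.45
eef_pos: [0.5127, 0.3171, 0.1701]
tcp_rot: [0.001, 0.996, 0.09, -0.002]
contact_force: [-0.0, -0.5, -0.3]
width: 0.0839
gripper_force: 0.0
time: 35.95
eef_pos: [0.5274, 0.2438, 0.2472]
time: 36.45
eef_pos: [0.5582, 0.1577, 0.2464]
36.5 [0.5578 0.1587 0.2465] rot
 [[ 0.984  0.179 -0.   ]
 [ 0.179 -0.984  0.   ]
 [-0.    -0.001 -1.   ]] w 0.05998673854601376 F [-0.2 -0.  -0. ]
w [[0.521, 0.328, 0.126], [0.526, 0.29, 0.091]] [[0.563, 0.043, 0.004]]
top [[0.508, 0.323, 0.124], [0.177, -0.349, 0.025], [0.397, -0.5, 0.03]] [[0.555, 0.037, 0.005]]
s [[0.53, 0.354, 0.093], [0.518, 0.317, 0.125], [0.412, -0.492, 0.026]] [[0.547, 0.039, 0.006]]
```

View pics/w11.png

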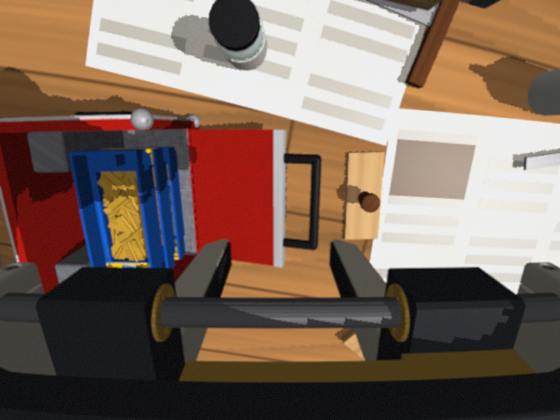

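The three bins are stacked, yellow ends alternating, and the cover lies at (363,195) with its knob at (371,202). Next is the cover.

Run:
```python
from h import *
p=cams.grab_frame("wrist"); print(onz(p,(370.5,202),.042))
t=cams.grab_frame("top")
f=t["frame"]; u,v=proj(t,[[.561,.0366,.042]])[0].astype(int); c=f[v-8:v+9,u-8:u+9].astype(int)
m=(c.sum(2)<200)&(c[...,2]>c[...,0]+20); ys,xs=np.nonzero(m); print(m.sum(), onz(t,(u-8+xs.mean(),v-8+ys.mean()),.038) if m.any() else None)
go([.561,.0366,.1])
```

```text
[0.56098609 0.03915371 0.042     ]
59 [0.55626525 0.04215255 0.038     ]
delta units [-0.63  4.01  4.88]
```

```bash
python3 -m jog '[{"jaw":-0.3,"delta_pos":[-0.3,1,0],"rotation":[0,0,0]},{"jaw":-0.3,"delta_pos":[-0.33,1,0],"rotation":[0,0,0]},{"jaw":-0.3,"delta_pos":[0,1,0.5],"rotation":[0,0,0]},{"jaw":-0.3,"delta_pos":[0,1,1],"rotation":[0,0,0]},{"jaw":-0.3,"delta_pos":[0,0,1],"rotation":[0,0,0]}]' | head -2
python3 -m jog '[{"jaw":-0.3,"delta_pos":[0,0,1],"rotation":[0,0,0]},{"jaw":-0.3,"delta_pos":[0,0,1],"rotation":[0,0,0]},{"jaw":-0.3,"delta_pos":[0,0,0.4],"rotation":[0,0,0]},{"jaw":-0.3,"delta_pos":[0,0,0],"rotation":[0,0,0]},{"jaw":-0.3,"delta_pos":[0,0,0],"rotation":[0,0,0]}]' | head -2
python3 - <<'E'
from h import *
st(); go([.561,.0375,.03])
p=cams.grab_frame("wrist"); print([np.round(b["position"],3).tolist() for b in cams.boxes_of(p,"cover")],proj(p,[[.561,.0375,.042]]))
E
```

```text
time: 37.5
eef_pos: [0.5618, 0.0319, 0.1711]
time: 38.0
eef_pos: [0.5614, 0.037, 0.1002]
38.0 [0.5614 0.037  0.1002] rot
 [[ 0.984  0.179  0.001]
 [ 0.179 -0.984  0.   ]
 [ 0.001  0.    -1.   ]] w 0.06037398946805898 F [ 0.5  0.2 -0.3]
delta units [-0.01 -0.02  2.34]
[[0.565, 0.039, 0.004]] [[279.3520473  225.57263846]]
```

```bash
python3 -m jog '[{"jaw":-0.3,"delta_pos":[0,0,1],"rotation":[0,0,0]},{"jaw":-0.3,"delta_pos":[0,0,0.9],"rotation":[0,0,0]},{"jaw":-0.3,"delta_pos":[0,0,0.42],"rotation":[0,0,0]},{"jaw":-0.3,"delta_pos":[0,0,0],"rotation":[0,0,0]},{"jaw":1,"delta_pos":[0,0,0],"rotation":[0,0,0]}]'
python3 -m jog '[{"jaw":1,"delta_pos":[0,0,0],"rotation":[0,0,0]},{"jaw":1,"delta_pos":[0,0,0],"rotation":[0,0,0]},{"jaw":1,"delta_pos":[0,0,0],"rotation":[0,0,0]},{"jaw":1,"delta_pos":[0,0,0],"rotation":[0,0,0]},{"jaw":1,"delta_pos":[0,0,0],"rotation":[0,0,0]}]'
```

```text
time: 38.6
eef_pos: [0.5614, 0.0369, 0.0308]
tcp_rot: [0.0, 0.996, 0.09, 0.0]
contact_force: [0.5, 0.2, -0.5]
width: 0.0558
gripper_force: 0.0
time: 39.1
eef_pos: [0.5611, 0.0367, 0.0303]
tcp_rot: [0.0, 0.996, 0.09, 0.0]
contact_force: [-0.5, -0.2, 6.5]
width: 0.025
gripper_force: 30.0
```

```bash
python3 -m jog '[{"jaw":1,"delta_pos":[0,0,-0.5],"rotation":[0,0,0]},{"jaw":1,"delta_pos":[0,0,-1],"rotation":[0,0,0]},{"jaw":1,"delta_pos":[0,0,-1],"rotation":[0,0,0]},{"jaw":1,"delta_pos":[0,0,-1],"rotation":[0,0,0]},{"jaw":1,"delta_pos":[0,0,-1],"rotation":[0,0,0]}]'
python3 -m jog '[{"jaw":1,"delta_pos":[0,0,-1],"rotation":[0,0,0]},{"jaw":1,"delta_pos":[0,0,-1],"rotation":[0,0,0]},{"jaw":1,"delta_pos":[0,-0.5,-1],"rotation":[0,0,0]},{"jaw":1,"delta_pos":[0,-1,-0.5],"rotation":[0,0,0]},{"jaw":1,"delta_pos":[0,-1,0],"rotation":[0,0,0]}]' | head -2
python3 -m jog '[{"jaw":1,"delta_pos":[0,-1,0],"rotation":[0,0,0]},{"jaw":1,"delta_pos":[0,-1,0],"rotation":[0,0,0]},{"jaw":1,"delta_pos":[0,-1,0],"rotation":[0,0,0]},{"jaw":1,"delta_pos":[0,-1,0],"rotation":[0,0,0]},{"jaw":1,"delta_pos":[0,-1,0],"rotation":[0,0,0]}]'
python3 - <<'E'
from h import *
st(); go([.5115,.318,.1683])
E
```

```text
time: 39.6
eef_pos: [0.5604, 0.0367, 0.1659]
tcp_rot: [-0.0, 0.996, 0.09, -0.0]
contact_force: [-0.0, -0.1, -1.4]
width: 0.0246
gripper_force: 30.0
time: 40.1
eef_pos: [0.5482, 0.1111, 0.2723]
time: 40.6
eef_pos: [0.52, 0.259, 0.2697]
tcp_rot: [0.0, 0.996, 0.09, -0.0]
contact_force: [0.9, 0.1, -1.4]
width: 0.025
gripper_force: 30.0
40.6 [0.52   0.259  0.2697] rot
 [[ 0.984  0.179 -0.001]
 [ 0.179 -0.984 -0.   ]
 [-0.001  0.    -1.   ]] w 0.024985947173975932 F [ 0.9  0.1 -1.4]
delta units [ 0.07 -1.99  3.38]
```

```bash
python3 -m jog '[{"jaw":1,"delta_pos":[0.07,-1,0],"rotation":[0,0,0]},{"jaw":1,"delta_pos":[0,-0.9,0],"rotation":[0,0,0]},{"jaw":1,"delta_pos":[0,0,1],"rotation":[0,0,0]},{"jaw":1,"delta_pos":[0,0,1],"rotation":[0,0,0]},{"jaw":1,"delta_pos":[0,0,0.5],"rotation":[0,0,0]}]' | head -2
python3 -m jog '[{"jaw":1,"delta_pos":[0,0,0],"rotation":[0,0,0]},{"jaw":1,"delta_pos":[0,0,0],"rotation":[0,0,0]},{"jaw":1,"delta_pos":[0,0,0],"rotation":[0,0,0]},{"jaw":1,"delta_pos":[0,0,0],"rotation":[0,0,0]},{"jaw":1,"delta_pos":[0,0,0],"rotation":[0,0,0]}]'
python3 - <<'E'
from h import *
st(); go([.5115,.318,.1683])
p=cams.grab_frame("wrist"); print([np.round(b["position"],3).tolist() for b in cams.boxes_of(p,"cover")],[np.round(b["position"],3).tolist() for b in cams.boxes_of(p,"bin_b")])
E
```

```text
time: 41.1
eef_pos: [0.5112, 0.3139, 0.1923]
time: 41.6
eef_pos: [0.5129, 0.3147, 0.1957]
tcp_rot: [-0.0, 0.996, 0.09, 0.001]
contact_force: [0.1, 0.1, -0.4]
width: 0.0245
gripper_force: 30.0
41.6 [0.5129 0.3147 0.1957] rot
 [[ 0.984  0.179  0.001]
 [ 0.179 -0.984  0.001]
 [ 0.001 -0.    -1.   ]] w 0.024487632634151633 F [ 0.1  0.1 -0.4]
delta units [-0.03 -0.12  0.91]
[[0.533, 0.317, 0.17]] [[0.571, 0.346, 0.143]]
```

Run:
```python
from h import *
p=cams.grab_frame("wrist"); s=readout.read_state(); M=rot(s["tcp_rot"]); t=np.array(s["eef_pos"]); f=cv2.cvtColor(p["frame"],cv2.COLOR_BGR2HSV).astype(int)
P=lambda x,y,z:proj(p,[t+M@np.array([x,y,0])+[0,0,z-t[2]]])[0].round(1)
print("cover end pred",P(.064,-.025,t[2]-.0243),P(.064,.025,t[2]-.0243)); c=np.array([.5122,.318]); 
a=np.radians(10.35);R2=np.array([[np.cos(a),-np.sin(a)],[np.sin(a),np.cos(a)]])
print("bin end pred",[proj(p,[[*(c+R2@np.array(v)),.142]])[0].round(1) for v in ((.072,.033),(.072,-.033))])
wood=(abs(f[...,0]-15)<8)&(f[...,1]>50)&(f[...,1]<190)&(f[...,2]>110); blue=(abs(f[...,0]-110)<15)&(f[...,1]>150)
for r in range(120,250,6): 
    g=lambda m:[(int(x[0]),int(x[-1])) for x in np.split(np.nonzero(m[r,150:400])[0]+150,np.where(np.diff(np.nonzero(m[r,150:400])[0])>3)[0]+1) if len(x)>3]
    print(r,"wood",g(wood),"blue",g(blue))
```

```text
cover end pred [240.6 147. ] [319.5 147. ]
bin end pred [array([229.6, 132.9]), array([320.9, 132.8])]
120 wood [] blue []
126 wood [] blue []
132 wood [] blue [(230, 319)]
138 wood [] blue [(230, 319)]
144 wood [] blue [(231, 319)]
150 wood [] blue [(231, 272)]
156 wood [(241, 316)] blue [(232, 238)]
162 wood [(241, 316)] blue [(232, 238)]
168 wood [(242, 316)] blue [(232, 239)]
174 wood [(242, 316)] blue [(233, 239)]
180 wood [(242, 316)] blue [(233, 239)]
186 wood [(243, 316)] blue [(233, 240)]
192 wood [(243, 316)] blue [(234, 240)]
198 wood [(243, 316)] blue [(234, 240)]
204 wood [(244, 315)] blue [(234, 241)]
210 wood [(244, 315)] blue [(234, 241)]
216 wood [(244, 315)] blue [(235, 241)]
222 wood [(245, 315)] blue [(235, 242)]
228 wood [(245, 315)] blue [(236, 242)]
234 wood [(245, 270), (289, 315)] blue [(235, 242)]
240 wood [(258, 265), (295, 303), (309, 315)] blue [(236, 243)]
246 wood [(261, 264)] blue []
```

```bash
python3 -m jog '[{"jaw":1,"delta_pos":[0.08,-0.12,0.2],"rotation":[0,0,0]},{"jaw":1,"delta_pos":[0,0,0.2],"rotation":[0,0,0]},{"jaw":1,"delta_pos":[0,0,0.2],"rotation":[0,0,0]},{"jaw":1,"delta_pos":[0,0,0],"rotation":[0,0,0]},{"jaw":1,"delta_pos":[0,0,0],"rotation":[0,0,0]}]'
python3 - <<'E'
from h import *
go([.5148,.3183,.1683])
p=cams.grab_frame("wrist"); f=cv2.cvtColor(p["frame"],cv2.COLOR_BGR2HSV).astype(int)
s=readout.read_state(); M=rot(s["tcp_rot"]); t=np.array(s["eef_pos"])
P=lambda x,y,z:proj(p,[t+M@np.array([x,y,0])+[0,0,z-t[2]]])[0].round(1)
print("cover end pred",P(.064,-.025,t[2]-.0243),P(.064,.025,t[2]-.0243))
for r in range(116,166,3): print(r,[tuple(f[r,c]) for c in (260,300)])
for r in (180,210):
    print([(c,f[r,c,0]) for c in range(222,334,2)])
E
```

```text
time: 42.3
eef_pos: [0.5141, 0.3185, 0.1765]
tcp_rot: [0.0, 0.996, 0.09, -0.0]
contact_force: [-0.3, 0.9, -0.9]
width: 0.0247
gripper_force: 30.0
delta units [0.02 0.01 0.27]
cover end pred [240.5 146.7] [319.5 146.7]
116 [(np.int64(116), np.int64(14), np.int64(146)), (np.int64(116), np.int64(14), np.int64(132))]
119 [(np.int64(132), np.int64(11), np.int64(112)), (np.int64(120), np.int64(12), np.int64(129))]
122 [(np.int64(128), np.int64(14), np.int64(72)), (np.int64(125), np.int64(13), np.int64(121))]
125 [(np.int64(120), np.int64(17), np.int64(73)), (np.int64(120), np.int64(12), np.int64(127))]
128 [(np.int64(120), np.int64(7), np.int64(72)), (np.int64(111), np.int64(15), np.int64(121))]
131 [(np.int64(128), np.int64(15), np.int64(67)), (np.int64(120), np.int64(13), np.int64(122))]
134 [(np.int64(113), np.int64(123), np.int64(93)), (np.int64(113), np.int64(102), np.int64(118))]
137 [(np.int64(109), np.int64(211), np.int64(191)), (np.int64(108), np.int64(212), np.int64(194))]
140 [(np.int64(109), np.int64(217), np.int64(133)), (np.int64(108), np.int64(210), np.int64(194))]
143 [(np.
[... 2455 characters left out ...]
)), (268, np.int64(16)), (270, np.int64(17)), (272, np.int64(16)), (274, np.int64(16)), (276, np.int64(16)), (278, np.int64(16)), (280, np.int64(17)), (282, np.int64(16)), (284, np.int64(16)), (286, np.int64(16)), (288, np.int64(16)), (290, np.int64(17)), (292, np.int64(15)), (294, np.int64(16)), (296, np.int64(16)), (298, np.int64(16)), (300, np.int64(17)), (302, np.int64(17)), (304, np.int64(17)), (306, np.int64(17)), (308, np.int64(16)), (310, np.int64(16)), (312, np.int64(17)), (314, np.int64(17)), (316, np.int64(14)), (318, np.int64(110)), (320, np.int64(109)), (322, np.int64(110)), (324, np.int64(109)), (326, np.int64(113)), (328, np.int64(172)), (330, np.int64(2)), (332, np.int64(1))]
```

```bash
python3 -m jog '[{"jaw":1,"delta_pos":[0.02,0.01,0.1],"rotation":[0,0,0]},{"jaw":1,"delta_pos":[0,0,0.07],"rotation":[0,0,0]},{"jaw":1,"delta_pos":[0,0,0.06],"rotation":[0,0,0]},{"jaw":1,"delta_pos":[0,0,0],"rotation":[0,0,0]},{"jaw":1,"delta_pos":[0,0,0],"rotation":[0,0,0]}]'
python3 -m jog '[{"jaw":1,"delta_pos":[0,0,0.04],"rotation":[0,0,0]},{"jaw":1,"delta_pos":[0,0,0],"rotation":[0,0,0]},{"jaw":1,"delta_pos":[0,0,0],"rotation":[0,0,0]},{"jaw":1,"delta_pos":[0,0,0],"rotation":[0,0,0]},{"jaw":1,"delta_pos":[0,0,0],"rotation":[0,0,0]}]'
```

```text
time: 42.85
eef_pos: [0.5149, 0.3184, 0.17]
tcp_rot: [0.0, 0.996, 0.09, -0.0]
contact_force: [-0.3, 0.2, -0.2]
width: 0.025
gripper_force: 30.0
time: 43.35
eef_pos: [0.5149, 0.3184, 0.1688]
tcp_rot: [0.0, 0.996, 0.09, -0.0]
contact_force: [-0.3, 0.0, -1.1]
width: 0.0247
gripper_force: 30.0
```

```bash
python3 -m jog '[{"jaw":1,"delta_pos":[0,0,0.03],"rotation":[0,0,0]},{"jaw":1,"delta_pos":[0,0,0],"rotation":[0,0,0]},{"jaw":0,"delta_pos":[0,0,0],"rotation":[0,0,0]},{"jaw":-0.2,"delta_pos":[0,0,0],"rotation":[0,0,0]},{"jaw":-0.2,"delta_pos":[0,0,0],"rotation":[0,0,0]}]'
python3 -m jog '[{"jaw":-0.2,"delta_pos":[0,0,-0.4],"rotation":[0,0,0]},{"jaw":-0.2,"delta_pos":[0,0,-1],"rotation":[0,0,0]},{"jaw":0,"delta_pos":[0,0,-1],"rotation":[0,0,0]},{"jaw":0.5,"delta_pos":[0,1,0],"rotation":[0,0,0]},{"jaw":0.5,"delta_pos":[0,1,0],"rotation":[0,0,0]}]' | head -2
python3 -m jog '[{"jaw":0.5,"delta_pos":[0,1,0],"rotation":[0,0,0]},{"jaw":0.5,"delta_pos":[0,1,0],"rotation":[0,0,0]},{"jaw":0.5,"delta_pos":[0,1,0],"rotation":[0,0,0]},{"jaw":0.5,"delta_pos":[0,0.8,0],"rotation":[0,0,0]},{"jaw":0.5,"delta_pos":[0,0,0],"rotation":[0,0,0]}]'
python3 - <<'E'
from h import *
st(); go([.5471,.1126,.046])
p=cams.grab_frame("wrist"); f=p["frame"]
for n,x in (("w",p),("top",cams.grab_frame("top")),("s",cams.grab_frame("side"))): print(n,[(k,np.round(b["position"],3).tolist()) for k in ("cover","flap_handle") for b in cams.boxes_of(x,k)])
g=f.astype(int).sum(2)
u0,v0=proj(p,[[.5471,.1126,.064]])[0]; print(u0,v0); r=int(v0)
for r in (150,170,190,210): print(r,[int(c) for c in np.nonzero(g[r,180:460]<150)[0]+180])
E
```

```text
time: 43.85
eef_pos: [0.5149, 0.3184, 0.1678]
tcp_rot: [0.0, 0.996, 0.09, -0.0]
contact_force: [-0.4, 1.0, -0.4]
width: 0.0442
gripper_force: 0.0
time: 44.35
eef_pos: [0.5259, 0.2599, 0.2419]
time: 44.85
eef_pos: [0.5468, 0.1432, 0.2406]
tcp_rot: [0.001, 0.996, 0.087, 0.0]
contact_force: [1.0, 0.3, 0.4]
width: 0.0233
gripper_force: 0.0
44.85 [0.5468 0.1432 0.2406] rot
 [[ 0.985  0.174  0.   ]
 [ 0.174 -0.985 -0.002]
 [ 0.     0.002 -1.   ]] w 0.023342599469703126 F [1.  0.3 0.4]
delta units [-0.17  1.    6.49]
w [('cover', [0.516, 0.315, 0.143]), ('flap_handle', [0.548, 0.197, 0.041])]
top [('cover', [0.51, 0.319, 0.144]), ('cover', [0.736, -0.181, 0.1]), ('flap_handle', [0.56, 0.119, 0.067]), ('flap_handle', [0.735, -0.18, 0.097])]
s [('flap_handle', [0.531, 0.178, 0.048])]
305.0411733779203 196.99785014983803
150 [180, 181, 182, 183, 184, 185, 186, 187, 188, 189, 190, 274, 275, 276, 277, 278, 279, 280, 281, 282, 283, 284, 285, 286, 287, 288, 289, 290, 291, 292, 293, 294, 295, 296, 297, 298, 299, 300, 301, 302, 303, 304, 305, 306, 309, 310]
170 [181, 182, 183, 184, 185, 186, 187, 188, 189, 190, 191, 192, 302, 303, 304, 305, 306, 308, 309]
190 [301, 302, 303, 304, 305, 306, 308]
210 [301, 302, 303, 304, 305, 307, 308]
```

```bash
python3 -m jog '[{"jaw":0.4,"delta_pos":[-0.17,1,0],"rotation":[0,0,0]},{"jaw":0.4,"delta_pos":[0,0,1],"rotation":[0,0,0]},{"jaw":0.4,"delta_pos":[0,0,1],"rotation":[0,0,0]},{"jaw":0.4,"delta_pos":[0,0,1],"rotation":[0,0,0]},{"jaw":0.4,"delta_pos":[0,0,0],"rotation":[0,0,0]}]' | head -2
python3 - <<'E'
from h import *
st(); go([.5471,.1126,.046])
E
```

```text
time: 45.8
eef_pos: [0.5443, 0.1164, 0.1469]
45.8 [0.5443 0.1164 0.1469] rot
 [[ 0.984  0.18  -0.006]
 [ 0.18  -0.984 -0.001]
 [-0.006  0.    -1.   ]] w 0.027797933413807322 F [-0.6  0.7 -0.2]
delta units [0.09 0.14 3.36]
```

```bash
python3 -m jog '[{"jaw":0.4,"delta_pos":[0.05,0.12,1],"rotation":[0,0,0]},{"jaw":0.4,"delta_pos":[0,0,1],"rotation":[0,0,0]},{"jaw":0.4,"delta_pos":[0,0,0.8],"rotation":[0,0,0]},{"jaw":0.4,"delta_pos":[0,0,0.5],"rotation":[0,0,0]},{"jaw":0.4,"delta_pos":[0,0,0],"rotation":[0,0,0]}]'
python3 -m jog '[{"jaw":1,"delta_pos":[0,0,0],"rotation":[0,0,0]},{"jaw":1,"delta_pos":[0,0,0],"rotation":[0,0,0]},{"jaw":1,"delta_pos":[0,0,0],"rotation":[0,0,0]},{"jaw":1,"delta_pos":[0,0,0],"rotation":[0,0,0]},{"jaw":1,"delta_pos":[0,0,0],"rotation":[0,0,0]}]'
```

```text
time: 46.3
eef_pos: [0.5482, 0.1138, 0.0503]
tcp_rot: [0.0, 0.996, 0.09, -0.001]
contact_force: [-0.1, -0.7, -0.7]
width: 0.0277
gripper_force: 0.0
time: 46.8
eef_pos: [0.5494, 0.1131, 0.0522]
tcp_rot: [0.0, 0.996, 0.089, 0.001]
contact_force: [0.5, -2.4, 8.4]
width: 0.0113
gripper_force: 30.0
```

```bash
python3 -m jog '[{"jaw":1,"delta_pos":[0,-0.24,-0.68],"rotation":[0,0,0]},{"jaw":1,"delta_pos":[0,-0.32,-0.64],"rotation":[0,0,0]},{"jaw":1,"delta_pos":[0,-0.4,-0.59],"rotation":[0,0,0]},{"jaw":1,"delta_pos":[0,-0.48,-0.53],"rotation":[0,0,0]},{"jaw":1,"delta_pos":[0,-0.54,-0.47],"rotation":[0,0,0]}]'
python3 -m jog '[{"jaw":1,"delta_pos":[0,-0.6,-0.4],"rotation":[0,0,0]},{"jaw":1,"delta_pos":[0,-0.64,-0.31],"rotation":[0,0,0]},{"jaw":1,"delta_pos":[0,-0.68,-0.23],"rotation":[0,0,0]},{"jaw":1,"delta_pos":[0,0,0],"rotation":[0,0,0]},{"jaw":1,"delta_pos":[0,0,0],"rotation":[0,0,0]}]'
```

```text
time: 47.3
eef_pos: [0.5397, 0.1683, 0.1403]
tcp_rot: [0.002, 0.996, 0.088, 0.001]
contact_force: [4.6, -10.8, 7.0]
width: 0.0111
gripper_force: 30.0
time: 47.8
eef_pos: [0.5292, 0.2292, 0.1694]
tcp_rot: [-0.0, 0.996, 0.09, 0.003]
contact_force: [-0.2, -5.2, 18.7]
width: 0.0113
gripper_force: 30.0
```

```bash
python3 -m jog '[{"jaw":1,"delta_pos":[0,-0.35,0.06],"rotation":[0,0,0]},{"jaw":1,"delta_pos":[0,-0.35,0],"rotation":[0,0,0]},{"jaw":1,"delta_pos":[0,-0.35,0],"rotation":[0,0,0]},{"jaw":1,"delta_pos":[0,-0.15,0],"rotation":[0,0,0]},{"jaw":1,"delta_pos":[0,0,0],"rotation":[0,0,0]}]'
```

```text
time: 48.3
eef_pos: [0.5244, 0.2675, 0.17]
tcp_rot: [-0.003, 0.996, 0.09, 0.005]
contact_force: [-1.0, -0.7, 35.5]
width: 0.0109
gripper_force: 30.0
```

```bash
python3 -m jog '[{"jaw":0.5,"delta_pos":[0,0,-0.1],"rotation":[0,0,0]},{"jaw":0.5,"delta_pos":[0,0,0],"rotation":[0,0,0]},{"jaw":0.5,"delta_pos":[0,0,0],"rotation":[0,0,0]},{"jaw":0.5,"delta_pos":[0,0,-1],"rotation":[0,0,0]},{"jaw":0.5,"delta_pos":[0,0,-1],"rotation":[0,0,0]}]'
python3 -m jog '[{"jaw":1,"delta_pos":[0,1,0],"rotation":[0,0,0]},{"jaw":1,"delta_pos":[0,1,0],"rotation":[0,0,0]},{"jaw":1,"delta_pos":[0,0,0],"rotation":[0,0,0]},{"jaw":1,"delta_pos":[0,0,0],"rotation":[0,0,0]},{"jaw":1,"delta_pos":[0,0,0],"rotation":[0,0,0]}]'
python3 - <<'E'
from h import *
st(); 
for n in ("wrist","top","side"):
    x=cams.grab_frame(n); print(n,[(k,np.round(b["position"],3).tolist()) for k in ("cover","flap_handle","bin_b") for b in cams.boxes_of(x,k)])
E
```

```text
time: 48.8
eef_pos: [0.5202, 0.2634, 0.227]
tcp_rot: [0.001, 0.996, 0.09, -0.002]
contact_force: [0.2, 0.4, -0.3]
width: 0.0231
gripper_force: 0.0
time: 49.3
eef_pos: [0.5315, 0.2057, 0.2273]
tcp_rot: [-0.0, 0.996, 0.09, -0.0]
contact_force: [0.2, -0.5, 0.2]
width: 0.0003
gripper_force: 0.0
49.3 [0.5315 0.2057 0.2273] rot
 [[ 0.984  0.18  -0.001]
 [ 0.18  -0.984  0.   ]
 [-0.001 -0.    -1.   ]] w 0.00026642259646120073 F [ 0.2 -0.5  0.2]
wrist [('cover', [0.518, 0.316, 0.143]), ('flap_handle', [0.548, 0.267, 0.14]), ('bin_b', [0.541, 0.323, 0.145]), ('bin_b', [0.579, 0.303, 0.099])]
top [('cover', [0.466, 0.332, 0.145]), ('cover', [0.475, 0.392, 0.137]), ('flap_handle', [0.473, 0.392, 0.137]), ('bin_b', [0.398, -0.502, 0.028]), ('bin_b', [0.174, -0.346, 0.022]), ('bin_b', [0.472, 0.394, 0.138]), ('bin_b', [0.459, 0.34, 0.142])]
side [('cover', [0.499, 0.32, 0.144]), ('flap_handle', [0.523, 0.269, 0.144]), ('bin_b', [0.531, 0.35, 0.094]), ('bin_b', [0.416, -0.49, 0.025])]
```

```bash
python3 -m jog '[{"jaw":1,"delta_pos":[0,0,1],"rotation":[0,0,0]},{"jaw":1,"delta_pos":[0,0,1],"rotation":[0,0,0]},{"jaw":1,"delta_pos":[0,0,0],"rotation":[0,0,0]},{"jaw":1,"delta_pos":[0,-0.5,0],"rotation":[0,0,0]},{"jaw":1,"delta_pos":[0,-0.4,0],"rotation":[0,0,0]}]'
python3 -m jog '[{"jaw":1,"delta_pos":[0,-0.15,0],"rotation":[0,0,0]},{"jaw":1,"delta_pos":[0,-0.1,0],"rotation":[0,0,0]},{"jaw":1,"delta_pos":[0,0,0],"rotation":[0,0,0]},{"jaw":1,"delta_pos":[0,0,0],"rotation":[0,0,0]},{"jaw":1,"delta_pos":[0,0,0],"rotation":[0,0,0]}]'
```

```text
time: 50.4
eef_pos: [0.5274, 0.2335, 0.169]
tcp_rot: [-0.001, 0.996, 0.09, 0.001]
contact_force: [-0.1, 0.4, -0.5]
width: 0.0006
gripper_force: 0.0
time: 50.9
eef_pos: [0.5258, 0.2385, 0.1677]
tcp_rot: [0.0, 0.996, 0.089, 0.0]
contact_force: [0.5, 0.2, 0.8]
width: 0.0008
gripper_force: 0.0
```

```bash
python3 -m jog '[{"jaw":1,"delta_pos":[0,-0.15,0],"rotation":[0,0,0]},{"jaw":1,"delta_pos":[0,0,0],"rotation":[0,0,0]},{"jaw":1,"delta_pos":[0,0,0],"rotation":[0,0,0]},{"jaw":1,"delta_pos":[0,0,0],"rotation":[0,0,0]},{"jaw":1,"delta_pos":[0,0,0],"rotation":[0,0,0]}]'
python3 -m jog '[{"jaw":1,"delta_pos":[0,-0.15,0],"rotation":[0,0,0]},{"jaw":1,"delta_pos":[0,0,0],"rotation":[0,0,0]},{"jaw":1,"delta_pos":[0,0,0],"rotation":[0,0,0]},{"jaw":1,"delta_pos":[0,0,0],"rotation":[0,0,0]},{"jaw":1,"delta_pos":[0,0,0],"rotation":[0,0,0]}]'
```

```text
time: 51.4
eef_pos: [0.5249, 0.2432, 0.1675]
tcp_rot: [0.0, 0.996, 0.09, -0.0]
contact_force: [0.4, -0.6, -0.9]
width: 0.0005
gripper_force: 0.0
time: 51.9
eef_pos: [0.524, 0.2477, 0.1676]
tcp_rot: [0.0, 0.996, 0.09, -0.0]
contact_force: [1.1, 0.4, -0.3]
width: 0.0007
gripper_force: 0.0
```

```bash
for i in 1; do python3 -m jog '[{"jaw":1,"delta_pos":[0,-0.1,0],"rotation":[0,0,0]},{"jaw":1,"delta_pos":[0,0,0],"rotation":[0,0,0]},{"jaw":1,"delta_pos":[0,0,0],"rotation":[0,0,0]},{"jaw":1,"delta_pos":[0,0,0],"rotation":[0,0,0]},{"jaw":1,"delta_pos":[0,0,0],"rotation":[0,0,0]}]'; done
python3 -m jog '[{"jaw":1,"delta_pos":[0,-0.1,0],"rotation":[0,0,0]},{"jaw":1,"delta_pos":[0,0,0],"rotation":[0,0,0]},{"jaw":1,"delta_pos":[0,0,0],"rotation":[0,0,0]},{"jaw":1,"delta_pos":[0,0,0],"rotation":[0,0,0]},{"jaw":1,"delta_pos":[0,0,0],"rotation":[0,0,0]}]'
```

```text
time: 52.4
eef_pos: [0.5238, 0.2488, 0.1675]
tcp_rot: [0.001, 0.996, 0.089, -0.0]
contact_force: [0.4, -6.2, 3.0]
width: 0.0004
gripper_force: 3.0
time: 52.9
eef_pos: [0.5238, 0.2489, 0.1676]
tcp_rot: [0.003, 0.996, 0.088, -0.0]
contact_force: [1.3, -13.4, 5.7]
width: 0.0002
gripper_force: 7.0
```

```bash
python3 -m jog '[{"jaw":1,"delta_pos":[0,0.5,0],"rotation":[0,0,0]},{"jaw":1,"delta_pos":[0,1,0],"rotation":[0,0,0]},{"jaw":1,"delta_pos":[0,1,-1],"rotation":[0,0,0]},{"jaw":1,"delta_pos":[0,1,-1],"rotation":[0,0,0]},{"jaw":1,"delta_pos":[0,1,-1],"rotation":[0,0,0]}]' | head -2
python3 -m jog '[{"jaw":1,"delta_pos":[0,1,0],"rotation":[0,0,0]},{"jaw":1,"delta_pos":[0,1,0],"rotation":[0,0,0]},{"jaw":1,"delta_pos":[0,1,0],"rotation":[0,0,0]},{"jaw":1,"delta_pos":[0,0,0],"rotation":[0,0,0]},{"jaw":1,"delta_pos":[0,0,0],"rotation":[0,0,0]}]'
python3 - <<'E'
from h import *
R0=(.5214,.2659)
for n in ("wrist","top","side"):
    x=cams.grab_frame(n); print(n,[(k,np.round(b["position"],3).tolist()) for k in ("cover","flap_handle","bin_b","glue") for b in cams.boxes_of(x,k)])
    if n=="top":
        f=x["frame"].astype(int); u,v=proj(x,[[*R0,.183]])[0]; print("bar exp",u,v)
        g=f.sum(2); 
        for r in (int(v)-8,int(v),int(v)+8): print(r,[(c,int(g[r,c])) for c in range(int(u)-10,int(u)+11)])
E
```

```text
time: 53.4
eef_pos: [0.547, 0.1196, 0.2585]
time: 53.9
eef_pos: [0.5632, 0.0319, 0.2575]
tcp_rot: [-0.0, 0.996, 0.089, 0.0]
contact_force: [-0.3, -0.0, 1.1]
width: 0.0003
gripper_force: 0.0
wrist [('cover', [0.489, 0.302, 0.142]), ('flap_handle', [0.533, 0.264, 0.115]), ('bin_b', [0.526, 0.292, 0.142]), ('glue', [0.742, -0.174, 0.097])]
top [('cover', [0.512, 0.318, 0.146]), ('flap_handle', [0.525, 0.267, 0.127]), ('bin_b', [0.511, 0.314, 0.139]), ('bin_b', [0.176, -0.346, 0.023]), ('bin_b', [0.398, -0.504, 0.03]), ('bin_b', [0.524, 0.267, 0.124]), ('glue', [0.735, -0.18, 0.098]), ('glue', [0.443, 0.3, 0.101])]
bar exp 149.57022940181935 189.09798509603038
181 [(139, 323), (140, 339), (141, 296), (142, 276), (143, 182), (144, 190), (145, 26), (146, 34), (147, 39), (148, 0), (149, 185), (150, 492), (151, 469), (152, 414), (153, 131), (154, 45), (155, 63), (156, 75), (157, 66), (158, 58), (159, 44)]
189 [(139, 300), (140, 306), (141, 330), (142, 371), (143, 120), (144, 206), (145, 333), (146, 62), (147, 52), (148, 91), (149, 85), (150, 213), (151, 473), (152, 435), (153, 369), (154, 149), (155, 68), (156, 153), (157, 158), (158, 160), (159, 113)]
197 [(139, 632), (140, 625), (141, 277), (142, 318), (143, 331), (144, 205), (145, 234), (146, 284), (147, 250), (148, 26), (149, 96), (150, 98), (151, 152), (152, 577), (153, 763), (154, 738), (155, 531), (156, 199), (157, 130), (158, 145), (159, 150)]
side [('cover', [0.502, 0.318, 0.144]), ('flap_handle', [0.519, 0.275, 0.14]), ('bin_b', [0.4, -0.496, 0.026]), ('bin_b', [0.51, 0.34, 0.137]), ('bin_b', [0.533, 0.352, 0.096]), ('bin_b', [0.223, -0.348, 0.033]), ('glue', [0.733, -0.175, 0.074])]
```

```bash
python3 -c "
from rig import ticket
print(ticket.finish_job())"
```

```text
the job is handed in; nothing more can be done
None
```

The job is handed in: both full blue bins are stacked half-turned on the base bin, the cover lies in the top bin's rim, the flap is pushed shut against its stop, and the glue bottle still stands; the result of the judging was not shown.

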